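# Hang the ticket clips on the counter board and scan the board in

### The job

Hang every ticket clip lying on the counter onto the sloping ticket board, each with its two holes over one pair of pins, flush against the board with the holes at the top; any pair will do. When they are all up, take the scanner from its dock, point its window square at the middle of the barcode label on the little wooden wedge from about 10 cm away and hold it steadily for two seconds, then lay the scanner back in its dock the way it was. Leave the bell, the pot and the tape roll undisturbed.

Things in the scene. Friction and masses are not known exactly. Their poses are not given: they have to be found in the camera images.
- clip1: ticket clip (2 to 4 alike; None if absent), flat on the counter, about 0.12 kg: aluminium plate 72 x 64 x 5 mm (x, y, z) with a black grip rib. Origin: centre of the underside; z out on the rib side. Two 13 mm through holes at x = +24, y = -18 and +18 mm. Rib: x -29 to +13, y -7 to +7, z 5 to 36 mm; pinch it across y
- clip2: ticket clip (2 to 4 alike; None if absent), flat on the counter, about 0.12 kg: aluminium plate 72 x 64 x 5 mm (x, y, z) with a black grip rib. Origin: centre of the underside; z out on the rib side. Two 13 mm through holes at x = +24, y = -18 and +18 mm. Rib: x -29 to +13, y -7 to +7, z 5 to 36 mm; pinch it across y
- clip3: ticket clip (2 to 4 alike; None if absent), flat on the counter, about 0.12 kg: aluminium plate 72 x 64 x 5 mm (x, y, z) with a black grip rib. Origin: centre of the underside; z out on the rib side. Two 13 mm through holes at x = +24, y = -18 and +18 mm. Rib: x -29 to +13, y -7 to +7, z 5 to 36 mm; pinch it across y
- clip4: ticket clip (2 to 4 alike; None if absent), flat on the counter, about 0.12 kg: aluminium plate 72 x 64 x 5 mm (x, y, z) with a black grip rib. Origin: centre of the underside; z out on the rib side. Two 13 mm through holes at x = +24, y = -18 and +18 mm. Rib: x -29 to +13, y -7 to +7, z 5 to 36 mm; pinch it across y
- slot1 (a point): on pin pair 1 of the ticket board (pair 1 at its -y end, 84 mm apart): point on the face where a hung clip's origin belongs, holes centred on the pins (play lets it sag 3 mm). Axes as of a hung clip: z out of the face, towards the robot and up 45 degrees; x up the slope. Two steel pins, 8 mm thick, round tips, square to the face at x = +24, y = -18 and +18 mm, 22 mm long
- slot2 (a point): on pin pair 2 of the ticket board (pair 1 at its -y end, 84 mm apart): point on the face where a hung clip's origin belongs, holes centred on the pins (play lets it sag 3 mm). Axes as of a hung clip: z out of the face, towards the robot and up 45 degrees; x up the slope. Two steel pins, 8 mm thick, round tips, square to the face at x = +24, y = -18 and +18 mm, 22 mm long
- slot3 (a point): on pin pair 3 of the ticket board (pair 1 at its -y end, 84 mm apart): point on the face where a hung clip's origin belongs, holes centred on the pins (play lets it sag 3 mm). Axes as of a hung clip: z out of the face, towards the robot and up 45 degrees; x up the slope. Two steel pins, 8 mm thick, round tips, square to the face at x = +24, y = -18 and +18 mm, 22 mm long
- slot4 (a point): on pin pair 4 of the ticket board (pair 1 at its -y end, 84 mm apart): point on the face where a hung clip's origin belongs, holes centred on the pins (play lets it sag 3 mm). Axes as of a hung clip: z out of the face, towards the robot and up 45 degrees; x up the slope. Two steel pins, 8 mm thick, round tips, square to the face at x = +24, y = -18 and +18 mm, 22 mm long
- board: the fixed wooden ticket board: sloping panel 350 mm along y, 140 mm up the slope (45 degrees), its face's middle 85 mm above the counter, dark lines between its four pin pairs, over a foot 115 mm deep (x from -35 to +80 mm). Origin: on the counter, 85 mm under the middle of the face; +x away from the robot
- scanner: barcode scanner, about 0.18 kg: black bar handle 120 x 34 x 30 mm (x, y, z) with a grey head 50 mm wide at its +x end that looks forward and down (head spans x 42 to 102, z -3 to 57 mm). Origin: centre of the handle's underside; x towards the head, z up. Pinch the handle across y, at x = 0 to 10 mm
- window (a point): the scanner's dark window, on its head at x = +87, z = +12 mm of the scanner. This point's z axis is the viewing direction: forward and down at 45 degrees in the scanner's frame, midway between its +x and -z (y axis: the scanner's +y)
- dock: fixed plastic dock for the scanner: block 115 x 90 mm, 30 mm high (x -70 to +45 mm); four studs 16 mm high on it (x = -50 and +36 mm) guide the handle with 4 mm play a side, the fingers fit between front and rear studs. Origin: on the counter; a docked scanner has its origin 30 mm above this one and the same axes, its head overhanging the +x end
- label (a point): middle of the barcode label (paper 50 x 66 mm) on the fixed wooden wedge. z: straight out of the label, towards the robot side and up at 45 degrees; x: up the slope; 50 mm above the counter
- bell: steel desk bell, 84 mm wide, 57 mm high, to be left alone; origin under its centre
- pot: white ceramic pen pot, 90 mm wide, 90 mm high, to be left alone; origin under its centre
- tape: roll of clear packing tape lying flat, 90 mm wide, 45 mm high, to be left alone; origin under its centre

How it is judged:
On the way, in this order (a step that is already met when the one before it is completed fails the run):
1. every clip present hangs flush on a pin pair, let go (((distance between clip1 and slot1 below 0.007 m and angle between the z axis of clip1 and the z axis of slot1, either way round below 0.12 rad and angle between the x axis of clip1 and the x axis of slot1, either way round below 0.12 rad) or (distance between clip1 and slot2 below 0.007 m and angle between the z axis of clip1 and the z axis of slot2, either way round below 0.12 rad and angle between the x axis of clip1 and the x axis of slot2, either way round below 0.12 rad) or (distance between clip1 and slot3 below 0.007 m and angle between the z axis of clip1 and the z axis of slot3, either way round below 0.12 rad and angle between the x axis of clip1 and the x axis of slot3, either way round below 0.12 rad) or (distance between clip1 and slot4 below 0.007 m and angle between the z axis of clip1 and the z axis of slot4, either way round below 0.12 rad and angle between the x axis of clip1 and the x axis of slot4, either way round below 0.12 rad)) and ((distance between clip2 and slot1 below 0.007 m and angle between the z axis of clip2 and the z axis of slot1, either way round below 0.12 rad and angle between the x axis of clip2 and the x axis of slot1, either way round below 0.12 rad) or (distance between clip2 and slot2 below 0.007 m and angle between the z axis of clip2 and the z axis of slot2, either way round below 0.12 rad and angle between the x axis of clip2 and the x axis of slot2, either way round below 0.12 rad) or (distance between clip2 and slot3 below 0.007 m and angle between the z axis of clip2 and the z axis of slot3, either way round below 0.12 rad and angle between the x axis of clip2 and the x axis of slot3, either way round below 0.12 rad) or (distance between clip2 and slot4 below 0.007 m and angle between the z axis of clip2 and the z axis of slot4, either way round below 0.12 rad and angle between the x axis of clip2 and the x axis of slot4, either way round below 0.12 rad)) and ((distance between clip3 and slot1 below 0.007 m and angle between the z axis of clip3 and the z axis of slot1, either way round below 0.12 rad and angle between the x axis of clip3 and the x axis of slot1, either way round below 0.12 rad) or (distance between clip3 and slot2 below 0.007 m and angle between the z axis of clip3 and the z axis of slot2, either way round below 0.12 rad and angle between the x axis of clip3 and the x axis of slot2, either way round below 0.12 rad) or (distance between clip3 and slot3 below 0.007 m and angle between the z axis of clip3 and the z axis of slot3, either way round below 0.12 rad and angle between the x axis of clip3 and the x axis of slot3, either way round below 0.12 rad) or (distance between clip3 and slot4 below 0.007 m and angle between the z axis of clip3 and the z axis of slot4, either way round below 0.12 rad and angle between the x axis of clip3 and the x axis of slot4, either way round below 0.12 rad)) and ((distance between clip4 and slot1 below 0.007 m and angle between the z axis of clip4 and the z axis of slot1, either way round below 0.12 rad and angle between the x axis of clip4 and the x axis of slot1, either way round below 0.12 rad) or (distance between clip4 and slot2 below 0.007 m and angle between the z axis of clip4 and the z axis of slot2, either way round below 0.12 rad and angle between the x axis of clip4 and the x axis of slot2, either way round below 0.12 rad) or (distance between clip4 and slot3 below 0.007 m and angle between the z axis of clip4 and the z axis of slot3, either way round below 0.12 rad and angle between the x axis of clip4 and the x axis of slot3, either way round below 0.12 rad) or (distance between clip4 and slot4 below 0.007 m and angle between the z axis of clip4 and the z axis of slot4, either way round below 0.12 rad and angle between the x axis of clip4 and the x axis of slot4, either way round below 0.12 rad)) and contact force between the fingers and clip1 below 0.1 N and contact force between the fingers and clip2 below 0.1 N and contact force between the fingers and clip3 below 0.1 N and contact force between the fingers and clip4 below 0.1 N), for 0.3 s.
2. the held scanner looks at the middle of the label, square and steady, for a second (x of label in the frame of window between -0.018 and 0.018 m and y of label in the frame of window between -0.018 and 0.018 m and z of label in the frame of window between 0.06 and 0.15 m and angle between the z axis of window and the z axis of label, either way round below 0.2 rad and linear speed of scanner below 0.015 m/s and contact force between the fingers and scanner above 0.5 N), for 1 s.
At the end, for the whole second after the job is handed in: every clip present at rest on a pin pair with its origin within 7 mm of the home point of that pair and its axes within 0.12 rad of it; scanner at rest in its dock, head at the dock's front, within 14 mm lengthwise, 8 mm sideways and 4 mm in height of its place (((distance between clip1 and slot1 below 0.007 m and angle between the z axis of clip1 and the z axis of slot1, either way round below 0.12 rad and angle between the x axis of clip1 and the x axis of slot1, either way round below 0.12 rad) or (distance between clip1 and slot2 below 0.007 m and angle between the z axis of clip1 and the z axis of slot2, either way round below 0.12 rad and angle between the x axis of clip1 and the x axis of slot2, either way round below 0.12 rad) or (distance between clip1 and slot3 below 0.007 m and angle between the z axis of clip1 and the z axis of slot3, either way round below 0.12 rad and angle between the x axis of clip1 and the x axis of slot3, either way round below 0.12 rad) or (distance between clip1 and slot4 below 0.007 m and angle between the z axis of clip1 and the z axis of slot4, either way round below 0.12 rad and angle between the x axis of clip1 and the x axis of slot4, either way round below 0.12 rad)) and ((distance between clip2 and slot1 below 0.007 m and angle between the z axis of clip2 and the z axis of slot1, either way round below 0.12 rad and angle between the x axis of clip2 and the x axis of slot1, either way round below 0.12 rad) or (distance between clip2 and slot2 below 0.007 m and angle between the z axis of clip2 and the z axis of slot2, either way round below 0.12 rad and angle between the x axis of clip2 and the x axis of slot2, either way round below 0.12 rad) or (distance between clip2 and slot3 below 0.007 m and angle between the z axis of clip2 and the z axis of slot3, either way round below 0.12 rad and angle between the x axis of clip2 and the x axis of slot3, either way round below 0.12 rad) or (distance between clip2 and slot4 below 0.007 m and angle between the z axis of clip2 and the z axis of slot4, either way round below 0.12 rad and angle between the x axis of clip2 and the x axis of slot4, either way round below 0.12 rad)) and ((distance between clip3 and slot1 below 0.007 m and angle between the z axis of clip3 and the z axis of slot1, either way round below 0.12 rad and angle between the x axis of clip3 and the x axis of slot1, either way round below 0.12 rad) or (distance between clip3 and slot2 below 0.007 m and angle between the z axis of clip3 and the z axis of slot2, either way round below 0.12 rad and angle between the x axis of clip3 and the x axis of slot2, either way round below 0.12 rad) or (distance between clip3 and slot3 below 0.007 m and angle between the z axis of clip3 and the z axis of slot3, either way round below 0.12 rad and angle between the x axis of clip3 and the x axis of slot3, either way round below 0.12 rad) or (distance between clip3 and slot4 below 0.007 m and angle between the z axis of clip3 and the z axis of slot4, either way round below 0.12 rad and angle between the x axis of clip3 and the x axis of slot4, either way round below 0.12 rad)) and ((distance between clip4 and slot1 below 0.007 m and angle between the z axis of clip4 and the z axis of slot1, either way round below 0.12 rad and angle between the x axis of clip4 and the x axis of slot1, either way round below 0.12 rad) or (distance between clip4 and slot2 below 0.007 m and angle between the z axis of clip4 and the z axis of slot2, either way round below 0.12 rad and angle between the x axis of clip4 and the x axis of slot2, either way round below 0.12 rad) or (distance between clip4 and slot3 below 0.007 m and angle between the z axis of clip4 and the z axis of slot3, either way round below 0.12 rad and angle between the x axis of clip4 and the x axis of slot3, either way round below 0.12 rad) or (distance between clip4 and slot4 below 0.007 m and angle between the z axis of clip4 and the z axis of slot4, either way round below 0.12 rad and angle between the x axis of clip4 and the x axis of slot4, either way round below 0.12 rad)) and linear speed of each of clip1, clip2, clip3, clip4, scanner below 0.02 m/s and x of scanner in the frame of dock between -0.014 and 0.014 m and y of scanner in the frame of dock between -0.008 and 0.008 m and z of scanner in the frame of dock between 0.026 and 0.034 m and x of window in the frame of dock above 0.05 m and angle between the z axis of scanner and the z axis of dock, either way round below 0.1 rad); the robot touches nothing.
It fails at once if the bell is shifted by more than 3 cm (distance of bell from where it was at the start of the episode above 0.03 m).
It fails at once if the pot is shifted by more than 3 cm (distance of pot from where it was at the start of the episode above 0.03 m).
It fails at once if the tape is shifted by more than 3 cm (distance of tape from where it was at the start of the episode above 0.03 m).
Of clip1, clip2, clip3, clip4 only 2 to 4 are there at a start; the rules pass over those that are not, and their reading is None.
At some moment in a run one of clip1, clip2, clip3, clip4 may be knocked a few centimetres aside while the robot is not near it.
It also fails if it takes over 210 s, if anything falls off the work surface, if the arm or the gripper's body presses on something with over 40 N, if the wrist force passes 120 N, or if a joint passes its speed limit or range.

### The arm

A 7-joint arm with a two-finger parallel gripper is mounted at the origin on the work surface. World frame = base frame: x ahead of the robot, y to its left, z up, the work surface at z = 0. Lengths are in m, angles in rad, forces in N, time in s.
With the tool pointing down it reaches from about 0.375 to 0.925 m from the base axis. Payload 3.1 kg.
Tool frame: the origin (TCP) lies on the mounting face of the last link; the fingertips stand 173 mm ahead of it and the grasp point (between the pads) lies arm.grasp_offset ahead of it (arm.grasp_offset is the distance from the TCP to the grasp point, in m); z points along the fingers, y is the line along which they close (so a half turn about z gives the same grasp; the last joint's range is limited). The gripper opens to 85 mm and grips with 20 to 120 N. Pads are 22 mm wide; open, the fingers measure 114 mm over their backs; the gripper's body (76 mm by 85 mm) begins 54 mm behind the grasp point. The pads swing forward as they close: fully open they stand 13 mm farther back than shut.
Start: joints at [-1.356, 0.383, 0.044, 1.598, -0.018, 1.161, -0.05], TCP at [0.2, 0.618, 0.405] pointing down, gripper open.
Joint ranges: [-2.61, 2.61], [-0.41, 2.15], [-1.48, 1.57], [0, 2.5], [-1.57, 4.71], [0.05, 1.97], [-2.85, 2.85]. Speed limits (rad/s): [2.79, 2.79, 3.14, 3.14, 3.14, 3.14, 3.14].

### API

Orientations are given as a unit quaternion [x, y, z, w].
In Python, from station import arm, cams, cut_out, pinpoint gives the robot as it stands.
- The arm moves only by the tool jog_arm, never from a script. Its argument "commands" is a list of rows, each an object with "grip": the closure, from -1 (fully open) to 1 (shut), so that 0 is half open; "dp": the shift along the tool's x, y, z as a fraction of full scale, a list of three; "twist": the turn about the tool's z as a fraction of full scale. A call has exactly 10 rows; each row shifts and turns the commanded pose from where the row before left it, along the tool's axes as they then stand; what a row does not reach is not made up. Full scale, the value 1, is 30 mm for a shift and 0.15 rad for a turn. A row lasts 1/10 s, in which the tool goes at most 50 mm and 8.59 degrees, less where a joint would pass 70% of its speed; a pose out of reach is approached as far as the arm can. A call with a number of a shift or a turn outside -1 to 1 is refused whole. A call with a gripper value outside its range is refused whole. The fingers move at their own pace and stop on an object; "force" is the grip in N (left out, the last holds). Time passes only in rows, so rows that do not move let the fingers close, or fill a call up. It gives the time, the measured TCP pose, the force, the opening and the grip force at its end, in the units of the state.
- arm.get_obs(): the state, without advancing time (a new reading comes with each control period).
- cams.get_image(name): name is "side" or "top"; returns a dict with "pixels" (420x560x3 uint8, red, green, blue), "intrinsics" (3x3 intrinsics, pixels), "origin" and "rotation" of the camera in the world. Camera axes: x right, y down, z forward; pixel columns grow to the right and rows downward; lengths in m; the calibration is good to about 2 mm. A picture is of the moment at which its call begins. There is no depth.
- arm.finish_job(): hands the job in; it is judged then, once.
Trained networks look in a picture, given as the dict that the camera call returned (one of the last four; its "shot" number tells which), for a name from the list of things; names that differ only in an ending like _2 or _b are one class to them, and where a whole thing is asked for, a point or a joint stands for the part that bears it (a point fixed in the world has none). Each returns a list of dicts, best first, with "conf" (0 to 1); they miss things now and then, are a little off and sometimes report something else, mostly with a low value. They report only what shows in the picture. A call takes as long as a camera call.
- cut_out(picture, thing): "mask" (420x560 bool, what is visible of it).
- pinpoint(picture, thing): "at" ([x, y, z] in m, in the coordinates of the camera as it stood for that picture, good to about 4 mm: a listed point, or the origin of a listed thing).
The state is a dict: "time_s": time; "joint_pos": joint angles; "qvel": joint speeds; "joint_torque": joint torques, N m; "position": TCP position; "tool_rot": TCP orientation; "force": force on the tool from outside, world axes, zero at the start; "ft_torque": the same for the moment, N m; "finger_gap": finger opening in m; "gripper_force": force on a finger pad.
Only numpy, scipy, OpenCV 4.12 (cv2) and the standard library are available. Lean on these libraries where they do the work, as an engineer would, in place of code of your own. Each camera call takes 0.05 s, during which the arm holds its last target. There are 200 camera calls.

## Working session

There is one attempt and no reset: what is moved stays moved. The work goes in short steps, Python scripts to look and compute and a tool call to move; the robot and the scene stay as the last step left them, time stands still between calls to the robot, and variables do not carry over. Pictures are saved under pics/ and viewed, at most 14 in all, crops included, and the job is handed in when it is done.

Besides the shell and the picture viewer there is one more tool, called after "Emit:" as name(argument=value, ...) on one line, values as JSON. jog_arm: Moves the arm, as the interface text tells. Shift numbers are shares of 30 mm and turn numbers shares of 0.15 rad, none past 1 either way. Its arguments: {"type":"object","properties":{"commands":{"type":"array","items":{"type":"object","properties":{"grip":{"type":"number"},"dp":{"type":"array","items":{"type":"number"}},"twist":{"type":"number"}}}},"force":{"type":"number"}},"required":["commands"]}

```bash
ls; mkdir -p pics
cat > h.py <<'E'
import numpy as np, cv2
from station import arm, cams, cut_out, pinpoint
from scipy.spatial.transform import Rotation as R
def w(p,a): return np.array(p['origin'])+np.array(p['rotation'])@np.array(a)
def save(p,n,crop=None,s=1):
    im=p['pixels'][:,:,::-1]
    if crop: im=im[crop[1]:crop[3],crop[0]:crop[2]]
    cv2.imwrite('pics/'+n,cv2.resize(im,None,fx=s,fy=s,interpolation=cv2.INTER_CUBIC))
def pix(p,P):
    c=np.array(p['rotation']).T@(np.array(P)-p['origin']); q=np.array(p['intrinsics'])@c; return q[:2]/q[2]
def ray(p,uv,z):
    d=np.array(p['rotation'])@np.linalg.solve(np.array(p['intrinsics']),[uv[0],uv[1],1.]); o=np.array(p['origin'])
    return o+d*(z-o[2])/d[2]
def st():
    o=arm.get_obs(); Rm=R.from_quat(o['tool_rot']).as_matrix()
    print('t',round(o['time_s'],2),'pos',np.round(o['position'],4),'gap',round(o['finger_gap'],4),'gf',o['gripper_force'],'F',np.round(o['force'],1),'q',np.round(o['joint_pos'],2)); print('tool x,y,z',np.round(Rm.T,3).tolist())
    return o,Rm
E
python3 - <<'E'
from h import *
np.set_printoptions(suppress=True,precision=4)
st(); print(arm.grasp_offset)
for n in('top','side'):
    p=cams.get_image(n); save(p,n+'0.png'); print(n,p['origin'],np.array(p['rotation']).tolist(),np.array(p['intrinsics']).tolist())
    for t in('clip1','slot1','slot2','slot3','slot4','board','scanner','window','dock','label','bell','pot','tape'):
        for d in pinpoint(p,t)[:5]: print(t,round(d['conf'],2),w(p,d['at']),pix(p,w(p,d['at'])).round())
E
```

```text
pics
t 0.0 pos [0.1998 0.618  0.4033] gap 0.0853 gf 0.0 F [-0.2 -0.1  0.4] q [-1.36  0.38  0.04  1.6  -0.02  1.16 -0.05]
tool x,y,z [[-0.952, 0.308, -0.0], [0.308, 0.952, -0.003], [-0.001, -0.003, -1.0]]
0.1547
top [0.3546 0.0019 1.2974] [-0.6657291792359766, 0.7385863338772723, -0.07853880605683904, 0.07159988314717787] [[451.79828173609667, 0.0, 273.9605720870697], [0.0, 451.79828173609667, 206.36363624301563], [0.0, 0.0, 1.0]]Traceback (most recent call last):
  File "<stdin>", line 7, in <module>
  File "h.py", line 4, in w
    def w(p,a): return np.array(p['origin'])+np.array(p['rotation'])@np.array(a)
                                             ~~~~~~~~~~~~~~~~~~~~~~~^~~~~~~~~~~~
ValueError: matmul: Input operand 1 has a mismatch in its core dimension 0, with gufunc signature (n?,k),(k,m?)->(n?,m?) (size 3 is different from 4)
```

Rotation is a quaternion.

```bash
sed -i "s/np.array(p\['rotation'\])/R.from_quat(p['rotation']).as_matrix()/g" h.py
python3 - <<'E'
from h import *
np.set_printoptions(suppress=True,precision=4)
for n in('top','side'):
    p=cams.get_image(n); save(p,n+'0.png'); print(n,p['origin'],R.from_quat(p['rotation']).as_matrix().round(3).tolist())
    for t in('clip1','slot1','slot2','slot3','slot4','board','scanner','window','dock','label','bell','pot','tape'):
        for d in pinpoint(p,t)[:5]: print(t,round(d['conf'],2),w(p,d['at']).round(4),pix(p,w(p,d['at'])).round())
E
```

```text
top [0.3546 0.0019 1.2974] [[-0.103, -0.972, 0.21], [-0.995, 0.101, -0.021], [-0.001, -0.211, -0.977]]
clip1 0.88 [ 0.4401  0.1846 -0.0013] [207. 280.]
clip1 0.77 [ 0.4708 -0.1811  0.001 ] [334. 256.]
clip1 0.72 [ 0.4323  0.069  -0.0036] [248. 279.]
slot1 0.83 [0.6285 0.1466 0.0838] [212. 208.]
slot1 0.82 [0.6302 0.063  0.0829] [242. 205.]
slot1 0.75 [ 0.629  -0.0211  0.0795] [273. 202.]
slot1 0.57 [ 0.6298 -0.11    0.0854] [305. 198.]
slot2 0.83 [0.6285 0.1466 0.0838] [212. 208.]
slot2 0.82 [0.6302 0.063  0.0829] [242. 205.]
slot2 0.75 [ 0.629  -0.0211  0.0795] [273. 202.]
slot2 0.57 [ 0.6298 -0.11    0.0854] [305. 198.]
slot3 0.83 [0.6285 0.1466 0.0838] [212. 208.]
slot3 0.82 [0.6302 0.063  0.0829] [242. 205.]
slot3 0.75 [ 0.629  -0.0211  0.0795] [273. 202.]
slot3 0.57 [ 0.6298 -0.11    0.0854] [305. 198.]
slot4 0.83 [0.6285 0.1466 0.0838] [212. 208.]
slot4 0.82 [0.6302 0.063  0.0829] [242. 205.]
slot4 0.75 [ 0.629  -0.0211  0.0795] [273. 202.]
slot4 0.57 [ 0.6298 -0.11    0.0854] [305. 198.]
board 0.74 [0.633  0.0204 0.0022] [258. 208.]
board 0.61 [ 0.7116  0.2721 -0.001 ] [171. 1
[... 1448 characters left out ...]
t4 0.86 [ 0.6299 -0.108   0.0851] [302. 226.]
slot4 0.57 [0.6341 0.1484 0.0854] [266. 168.]
board 0.9 [0.6272 0.0218 0.001 ] [279. 225.]
board 0.57 [0.6288 0.0639 0.0862] [274. 184.]
scanner 0.94 [0.6    0.3738 0.031 ] [233. 153.]
window 0.76 [0.6866 0.3724 0.0398] [261. 146.]
window 0.28 [ 0.7073 -0.2632 -0.0016] [373. 306.]
dock 0.6 [ 0.5972  0.3767 -0.0016] [232. 162.]
dock 0.45 [0.5996 0.3776 0.0304] [232. 152.]
dock 0.19 [0.6844 0.3754 0.0418] [260. 146.]
label 0.94 [ 0.5914 -0.3825  0.0519] [348. 361.]
bell 0.98 [ 0.7089 -0.2637 -0.001 ] [374. 306.]
pot 0.94 [ 0.8024  0.0161 -0.0004] [349. 213.]
pot 0.56 [ 0.7089 -0.2643  0.0026] [375. 305.]
tape 0.31 [0.6311 0.0655 0.087 ] [275. 183.]
```

View pics/top0.png

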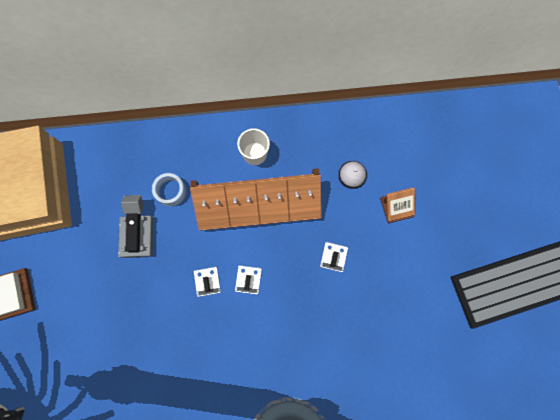

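View pics/side0.png

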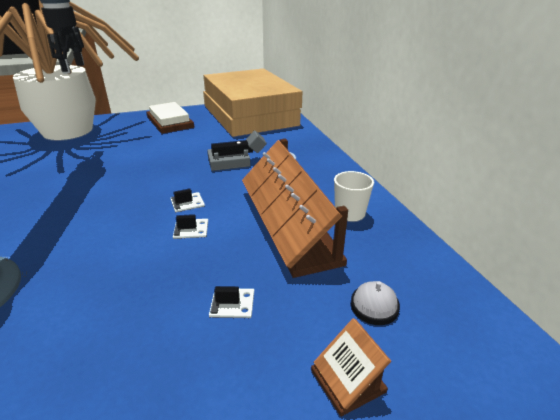

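```bash
cat >> h.py <<'E'
def clipyaw(p,show=True):
    out=[]
    for d in pinpoint(p,'clip1'):
        if d['conf']<.4: continue
        c=w(p,d['at']); u,v=pix(p,c).astype(int); r=30
        if c[2]>.03: continue
        im=p['pixels'][v-r:v+r,u-r:u+r].astype(int)
        m=(im.min(2)>120).astype(np.uint8)
        n,l,s,_=cv2.connectedComponentsWithStats(m); k=1+np.argmax(s[1:,4])
        ys,xs=np.where(l==k)
        P=np.array([ray(p,(x+u-r,y+v-r),.005)[:2] for x,y in zip(xs,ys)])
        rc=cv2.minAreaRect((P*1000).astype(np.float32))
        out.append((c,rc)); print('clip',np.round(d['conf'],2),c.round(4),'rect c',np.round(rc[0],1),'size',np.round(rc[1],1),'ang',round(rc[2],1))
    return out
E
python3 - <<'E'
from h import *
p=cams.get_image('top'); clipyaw(p); save(p,'t1.png',(180,160,360,300),4)
E
```

```text
clip 0.95 [ 0.4385  0.1856 -0.003 ] rect c [437.3 186.5] size [74.6 67.4] ang 3.8
clip 0.73 [ 0.4703 -0.1789  0.0028] rect c [ 469.3 -180.1] size [67.4 74.7] ang 70.0
clip 0.55 [ 0.4302  0.0678 -0.0017] rect c [430.4  69.9] size [67.4 75.1] ang 76.8
```

View pics/t1.png

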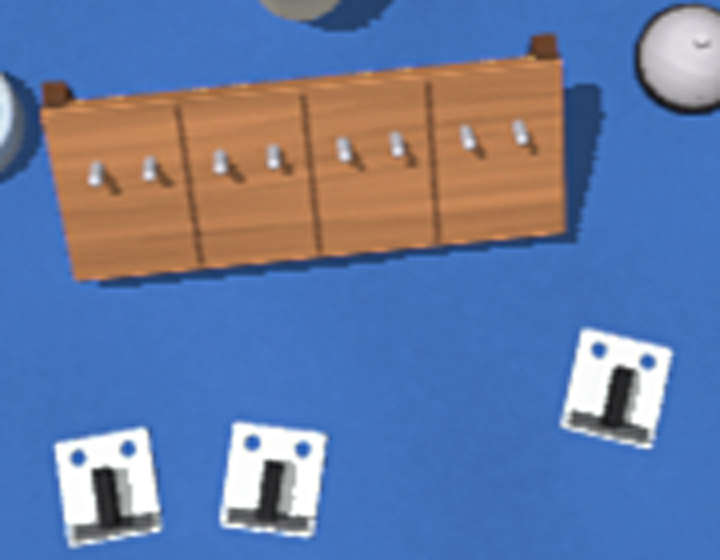

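Emit:
jog_arm(commands=[{"twist": -0.85,"grip": -0.2},{"twist": -0.85,"grip": -0.2},{"twist": -0.83,"grip": -0.2},{"dp": [-0.45,-0.99,0],"grip": -0.2},{"dp": [-0.45,-0.99,0],"grip": -0.2},{"dp": [-0.45,-0.99,0],"grip": -0.2},{"dp": [-0.45,-0.99,0],"grip": -0.2},{"dp": [-0.45,-0.99,0],"grip": -0.2},{"dp": [-0.45,-0.99,0],"grip": -0.2},{"dp": [-0.45,-0.99,0],"grip": -0.2}], force=40)

```text
schema error: expected keys grip, dp, twist
```

Emit:
jog_arm(commands=[{"dp": [-0.45,-0.99,0],"grip": -0.2},{"dp": [-0.45,-0.99,0],"grip": -0.2},{"dp": [-0.45,-0.99,0],"grip": -0.2},{"dp": [-0.45,-0.99,0],"grip": -0.2},{"dp": [-0.45,-0.99,0],"grip": -0.2},{"dp": [-0.45,-0.99,0],"grip": -0.2},{"dp": [-0.45,-0.99,0.5],"grip": -0.2},{"dp": [-0.45,-0.99,0.7],"grip": -0.2},{"grip": -0.2,"dp": [0,0,0.9]},{"grip": -0.2,"dp": [0,0,0.9]}])

```text
schema error: expected keys grip, dp, twist
```

```bash
cat >> h.py <<'E'
def go(x,y,z,yaw):
    "yaw = angle of clip x axis; tool x opposite it (deg). prints units: twist then dp in the new tool axes"
    o,Rm=st(); t=np.array([x,y,z])-o['position']
    cy=np.degrees(np.arctan2(Rm[1,1],Rm[0,1]))-90
    d=np.radians((yaw-cy+90)%180-90)
    c,s=np.cos(np.radians(cy)+d),np.sin(np.radians(cy)+d)
    X=np.array([-c,-s,0]);Y=np.array([-s,c,0])
    print('twist units',round(-d/.15,3),'dp units',np.round([t@X/.03,t@Y/.03,-t[2]/.03],3),'joint7',o['joint_pos'][6])
E
python3 -c "
from h import *
go(.432,.185,.187,3.8)"
```

```text
t 1.6 pos [0.2    0.6185 0.4047] gap 0.0853 gf 0.0 F [ 0.2  0.5 -0.2] q [-1.36  0.38  0.04  1.6  -0.02  1.16 -0.05]
tool x,y,z [[-0.951, 0.308, 0.0], [0.308, 0.951, -0.0], [-0.0, -0.0, -1.0]]
twist units -2.527 dp units [ -6.759 -14.93    7.256] joint7 -0.04990807869335994
```

All three keys are needed in each row.

Emit:
jog_arm(commands=[{"dp": [0,0,0],"twist": -0.85,"grip": -0.2},{"dp": [0,0,0],"twist": -0.85,"grip": -0.2},{"dp": [0,0,0],"twist": -0.83,"grip": -0.2},{"dp": [-0.45,-0.99,0],"twist": 0,"grip": -0.2},{"dp": [-0.45,-0.99,0],"twist": 0,"grip": -0.2},{"dp": [-0.45,-0.99,0],"twist": 0,"grip": -0.2},{"dp": [-0.45,-0.99,0],"twist": 0,"grip": -0.2},{"dp": [-0.45,-0.99,0],"twist": 0,"grip": -0.2},{"dp": [-0.45,-0.99,0],"twist": 0,"grip": -0.2},{"dp": [-0.45,-0.99,0],"twist": 0,"grip": -0.2}], force=40)

```text
time_s: 2.6
position: [0.3087, 0.4161, 0.4049]
tool_rot: [-0.033, 0.999, 0.0, 0.0]
force: [0.4, 0.3, -0.4]
finger_gap: 0.0511
gripper_force: 0.0
```

Emit:
jog_arm(commands=[{"dp": [-0.45,-0.99,0],"twist": 0,"grip": -0.2},{"dp": [-0.45,-0.99,0],"twist": 0,"grip": -0.2},{"dp": [-0.45,-0.99,0],"twist": 0,"grip": -0.2},{"dp": [-0.45,-0.99,0],"twist": 0,"grip": -0.2},{"dp": [-0.45,-0.99,0],"twist": 0,"grip": -0.2},{"dp": [-0.45,-0.99,0],"twist": 0,"grip": -0.2},{"dp": [-0.45,-0.99,0.5],"twist": 0,"grip": -0.2},{"dp": [-0.45,-0.99,0.7],"twist": 0,"grip": -0.2},{"dp": [0,0,0.9],"twist": 0,"grip": -0.2},{"dp": [0,0,0.9],"twist": 0,"grip": -0.2}])

```text
time_s: 3.6
position: [0.4327, 0.1861, 0.3146]
tool_rot: [-0.032, 1.0, 0.001, 0.001]
force: [-0.1, 0.7, 0.2]
finger_gap: 0.051
gripper_force: 0.0
```

```bash
python3 -c "
from h import *
go(.432,.185,.187,3.8)"
```

```text
t 3.6 pos [0.4327 0.1861 0.3146] gap 0.051 gf 0.0 F [-0.1  0.7  0.2] q [-0.78  0.16  0.31  2.11 -0.06  0.88  1.2 ]
tool x,y,z [[-0.998, -0.063, -0.002], [-0.063, 0.998, 0.001], [0.002, 0.001, -1.0]]
twist units -0.021 dp units [ 0.026 -0.034  4.253] joint7 1.19714047464982
```

Emit:
jog_arm(commands=[{"dp": [0,0,0.9],"twist": 0,"grip": -0.2},{"dp": [0,0,0.9],"twist": 0,"grip": -0.2},{"dp": [0,0,0.9],"twist": 0,"grip": -0.2},{"dp": [0,0,0.9],"twist": 0,"grip": -0.2},{"dp": [0,0,0.65],"twist": 0,"grip": -0.2},{"dp": [0,0,0],"twist": 0,"grip": 0.3},{"dp": [0,0,0],"twist": 0,"grip": 1},{"dp": [0,0,0],"twist": 0,"grip": 1},{"dp": [0,0,0],"twist": 0,"grip": 1},{"dp": [0,0,0],"twist": 0,"grip": 1}])

```text
time_s: 4.6
position: [0.4323, 0.1878, 0.1883]
tool_rot: [-0.033, 0.999, 0.001, 0.001]
force: [-0.9, 0.3, 1.6]
finger_gap: 0.0134
gripper_force: 41.2
```

```bash
python3 -c "
from h import *
go(.560,.147,.35,0)
p=cams.get_image('side'); save(p,'s2.png',(120,130,280,250),4)"
```

```text
t 4.6 pos [0.4323 0.1878 0.1883] gap 0.0134 gf 41.23569130897522 F [-0.9  0.3  1.6] q [-0.73  0.39  0.26  2.17 -0.18  0.6   1.29]
tool x,y,z [[-0.998, -0.067, -0.002], [-0.067, 0.998, 0.001], [0.002, 0.001, -1.0]]
twist units 0.446 dp units [-4.257 -1.359 -5.392] joint7 1.2943144738847137
```

View pics/s2.png

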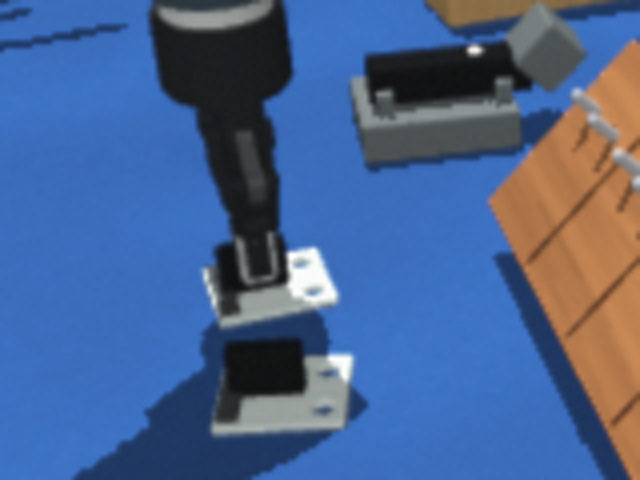

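Emit:
jog_arm(commands=[{"dp": [0,0,-0.5],"twist": 0,"grip": 1},{"dp": [0,0,-0.9],"twist": 0,"grip": 1},{"dp": [0,0,-0.9],"twist": 0,"grip": 1},{"dp": [0,0,-0.9],"twist": 0.45,"grip": 1},{"dp": [-0.7,-0.2,-0.9],"twist": 0,"grip": 1},{"dp": [-0.9,-0.3,-0.6],"twist": 0,"grip": 1},{"dp": [-0.9,-0.3,0],"twist": 0,"grip": 1},{"dp": [-0.9,-0.3,0],"twist": 0,"grip": 1},{"dp": [-0.9,-0.3,0],"twist": 0,"grip": 1},{"dp": [-0.9,0,0],"twist": 0,"grip": 1}], force=30)

```text
time_s: 5.65
position: [0.5886, 0.1432, 0.3283]
tool_rot: [0.002, 1.0, -0.001, -0.0]
force: [0.6, 0.2, -0.2]
finger_gap: 0.0133
gripper_force: 40.8
```

Run:
```python
from h import *
go(.597,.147,.29,0)
for n in('top','side'):
    p=cams.get_image(n)
    for d in pinpoint(p,'clip1'):
        if d['conf']>.4: print(n,round(d['conf'],2),w(p,d['at']).round(4))
    if n=='side': clipyaw
```

```text
t 5.65 pos [0.5886 0.1432 0.3283] gap 0.0133 gf 40.80892324447632 F [ 0.6  0.2 -0.2] q [-0.61  0.39  0.38  1.79 -0.17  0.99  1.4 ]
tool x,y,z [[-1.0, 0.003, 0.0], [0.003, 1.0, -0.001], [-0.0, -0.001, -1.0]]
twist units -0.022 dp units [-0.28   0.127  1.276] joint7 1.3979752988507088
top 0.88 [ 0.4316  0.0667 -0.003 ]
top 0.67 [ 0.4695 -0.181   0.0012]
top 0.44 [0.5931 0.1397 0.1386]
side 0.81 [ 0.47   -0.1804  0.0044]
side 0.69 [0.5964 0.1421 0.1373]
side 0.58 [ 0.4339  0.0686 -0.0014]
side 0.55 [ 7.068e-01 -2.640e-01 -4.000e-04]
```

Emit:
jog_arm(commands=[{"dp": [-0.28,0.12,0.6],"twist": 0,"grip": 1},{"dp": [0,0,0.68],"twist": 0,"grip": 1},{"dp": [0,0,0.17],"twist": 0,"grip": 1},{"dp": [0,0,0.17],"twist": 0,"grip": 1},{"dp": [0,0,0.17],"twist": 0,"grip": 1},{"dp": [0,0,0.17],"twist": 0,"grip": 1},{"dp": [0.02,0,0.17],"twist": 0,"grip": 1},{"dp": [0.02,0,0.17],"twist": 0,"grip": 1},{"dp": [0.02,0,0.17],"twist": 0,"grip": 1},{"dp": [0.02,0,0.1],"twist": 0,"grip": 1}], force=30)

```text
time_s: 6.85
position: [0.5976, 0.1478, 0.2563]
tool_rot: [0.001, 1.0, 0.001, 0.008]
force: [2.1, -2.1, 10.1]
finger_gap: 0.0128
gripper_force: 49.4
```

Run:
```python
from h import *
go(.592,.147,.245,0)
p=cams.get_image('side'); save(p,'s3.png',(190,110,350,230),4)
```

```text
t 6.85 pos [0.5976 0.1478 0.2563] gap 0.0128 gf 49.390960335731506 F [ 2.1 -2.1 10.1] q [-0.59  0.5   0.35  1.81 -0.22  0.85  1.43]
tool x,y,z [[-1.0, 0.002, -0.015], [0.002, 1.0, 0.001], [0.015, 0.001, -1.0]]
twist units -0.014 dp units [ 0.187 -0.028  0.375] joint7 1.4299694554019522
```

View pics/s3.png

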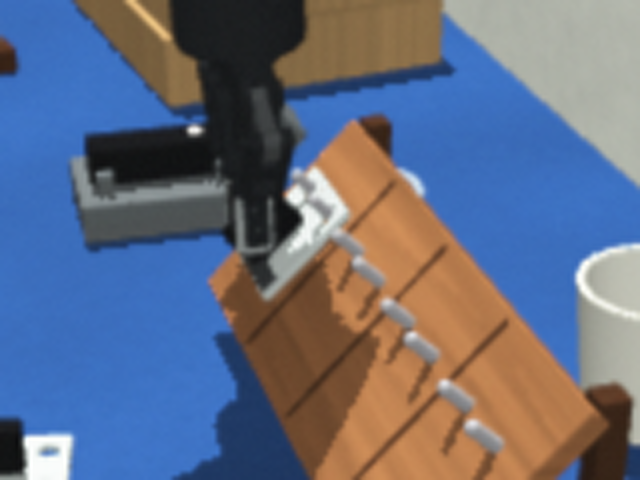

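Emit:
jog_arm(commands=[{"dp": [0.05,0,0.15],"twist": 0,"grip": 1},{"dp": [0.05,0,0.15],"twist": 0,"grip": 1},{"dp": [0.05,0,0.15],"twist": 0,"grip": 1},{"dp": [0,0,0.1],"twist": 0,"grip": 1},{"dp": [0,0,0.1],"twist": 0,"grip": 1},{"dp": [0,0,0],"twist": 0,"grip": 1},{"dp": [0,0,0],"twist": 0,"grip": 1},{"dp": [0,0,0],"twist": 0,"grip": 1},{"dp": [0,0,0],"twist": 0,"grip": 1},{"dp": [0,0,0],"twist": 0,"grip": 1}], force=30)

```text
time_s: 7.9
position: [0.5975, 0.1469, 0.2517]
tool_rot: [0.002, 1.0, 0.003, 0.011]
force: [-18.4, -7.9, 72.2]
finger_gap: 0.0133
gripper_force: 64.3
```

Run:
```python
from h import *
go(.592,.147,.245,0)
for n in('top','side'):
    p=cams.get_image(n)
    for d in pinpoint(p,'clip1'):
        if d['conf']>.3: print(n,round(d['conf'],2),w(p,d['at']).round(4))
save(p,'s4.png',(190,110,350,230),4)
```

```text
t 7.9 pos [0.5975 0.1469 0.2517] gap 0.0133 gf 64.29700255393982 F [-18.4  -7.9  72.2] q [-0.59  0.5   0.35  1.82 -0.22  0.83  1.44]
tool x,y,z [[-1.0, 0.003, -0.021], [0.003, 1.0, 0.007], [0.021, 0.007, -1.0]]
twist units -0.022 dp units [0.184 0.002 0.222] joint7 1.4366330149672213
top 0.67 [4.308e-01 6.640e-02 1.000e-04]
top 0.65 [ 0.4713 -0.1804  0.0005]
top 0.45 [0.6277 0.1467 0.0813]
side 0.97 [0.4353 0.0691 0.0031]
side 0.86 [ 0.4682 -0.1786  0.0028]
side 0.62 [0.6298 0.1464 0.0847]
side 0.42 [0.6305 0.148  0.0834]
```

View pics/s4.png

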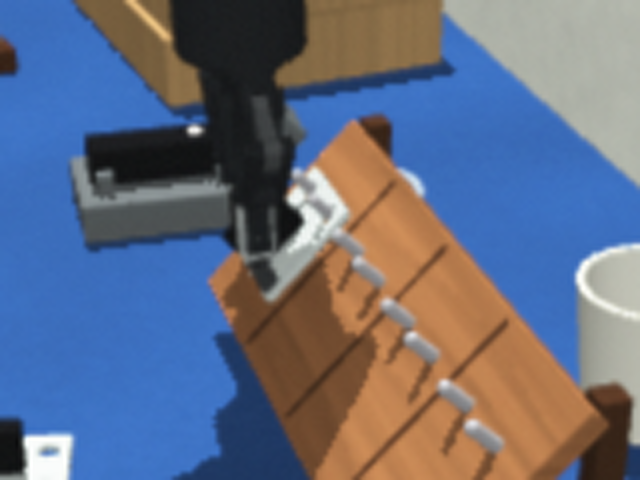

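Run:
```python
from h import *
p=cams.get_image('top');q=cams.get_image('side')
S=np.array([.63,.147,.085]);u=np.array([.7071,0,.7071]);n=np.array([-.7071,0,.7071]);Y=np.array([0,1,0])
ims=[]
for k in(p,q):
    c=pix(k,S); 
    im=k['pixels'][:,:,::-1].copy(); s=10; x0,y0=int(c[0])-20,int(c[1])-28
    im=cv2.resize(im[y0:y0+56,x0:x0+40],None,fx=s,fy=s,interpolation=cv2.INTER_CUBIC)
    f=lambda P:tuple(int((a-b+.5)*s) for a,b in zip(pix(k,P),(x0,y0)))
    pl=np.array([f(S+a*u+b*Y+.005*n) for a,b in((-.036,-.032),(.036,-.032),(.036,.032),(-.036,.032))])
    cv2.polylines(im,[pl],True,(0,255,0),1)
    for b in(-.018,.018): cv2.line(im,f(S+.024*u+b*Y),f(S+.024*u+b*Y+.022*n),(0,0,255),1)
    ims.append(im)
cv2.imwrite('pics/z5.png',np.hstack(ims))
```

```text
(no output)
```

View pics/z5.png

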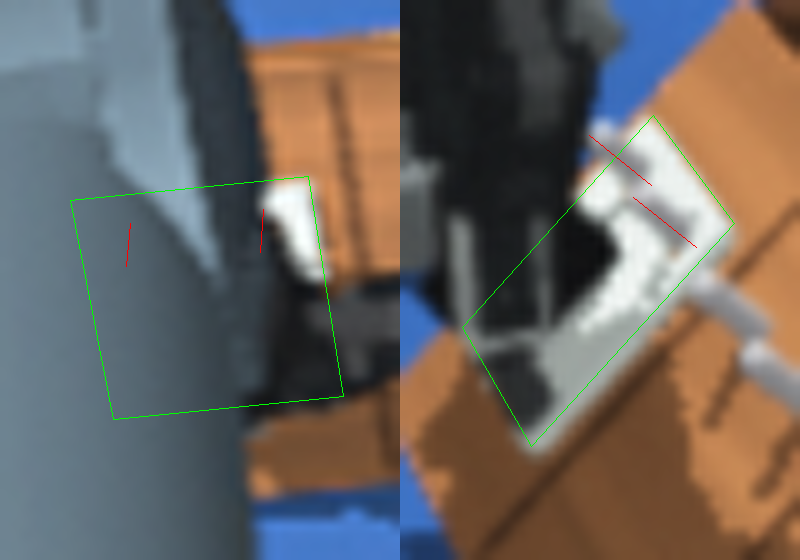

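Emit:
jog_arm(commands=[{"dp": [-0.1,0,-0.3],"twist": 0,"grip": 1},{"dp": [-0.1,0,-0.3],"twist": 0,"grip": 1},{"dp": [0,0,0],"twist": 0,"grip": 1},{"dp": [0,0,0],"twist": 0,"grip": -0.1},{"dp": [0,0,0],"twist": 0,"grip": -0.1},{"dp": [0,0,0],"twist": 0,"grip": -0.1},{"dp": [0,0,-0.4],"twist": 0,"grip": -0.1},{"dp": [0,0,-0.9],"twist": 0,"grip": -0.1},{"dp": [0,0,-0.9],"twist": 0,"grip": -0.1},{"dp": [0,0,-0.5],"twist": 0,"grip": -0.1}])

```text
time_s: 9.2
position: [0.5958, 0.1492, 0.333]
tool_rot: [0.0, 1.0, 0.001, 0.001]
force: [-0.2, -0.2, 1.0]
finger_gap: 0.0471
gripper_force: 0.0
```

Run:
```python
from h import *
for n in('top','side'):
    p=cams.get_image(n)
    for d in pinpoint(p,'clip1'):
        if d['conf']>.3: print(n,round(d['conf'],2),w(p,d['at']).round(4))
    if n=='top': clipyaw(p)
a=np.radians(-13); go(.4335-.007*np.cos(a),.069-.007*np.sin(a),.30,-13)
```

```text
top 0.97 [ 4.696e-01 -1.793e-01  4.000e-04]
top 0.89 [0.4315 0.0665 0.0006]
top 0.65 [0.6283 0.1472 0.0804]
clip 0.97 [ 4.696e-01 -1.793e-01  4.000e-04] rect c [ 469.4 -180. ] size [67.7 74.7] ang 70.0
clip 0.89 [0.4315 0.0665 0.0006] rect c [430.3  69.9] size [67.4 75.4] ang 76.8
side 0.83 [0.6315 0.1471 0.082 ]
side 0.81 [ 0.4671 -0.1762  0.0062]
side 0.69 [ 0.4367  0.0684 -0.    ]
t 9.45 pos [0.5945 0.149  0.3292] gap 0.0471 gf 0.0 F [-0.6  0.1 -0.3] q [-0.62  0.41  0.38  1.77 -0.17  1.    1.4 ]
tool x,y,z [[-1.0, 0.0, 0.003], [0.0, 1.0, -0.001], [-0.003, -0.001, -1.0]]
twist units 1.51 dp units [ 4.861 -3.806  0.975] joint7 1.3968567791235296
```

Emit:
jog_arm(commands=[{"dp": [0,0,0],"twist": 0.75,"grip": -0.2},{"dp": [0,0,0],"twist": 0.76,"grip": -0.2},{"dp": [0.82,-0.64,0],"twist": 0,"grip": -0.2},{"dp": [0.82,-0.64,0],"twist": 0,"grip": -0.2},{"dp": [0.82,-0.64,0],"twist": 0,"grip": -0.2},{"dp": [0.82,-0.64,0],"twist": 0,"grip": -0.2},{"dp": [0.82,-0.64,0.5],"twist": 0,"grip": -0.2},{"dp": [0.78,-0.62,0.6],"twist": 0,"grip": -0.2},{"dp": [0,0,0.8],"twist": 0,"grip": -0.2},{"dp": [0,0,0.8],"twist": 0,"grip": -0.2}])

```text
time_s: 10.45
position: [0.4248, 0.0696, 0.2478]
tool_rot: [0.114, 0.994, -0.0, -0.001]
force: [1.4, 1.2, 0.2]
finger_gap: 0.0511
gripper_force: 0.0
```

Run:
```python
from h import *
go(.426,.0705,.188,-13.2)
```

```text
t 10.45 pos [0.4248 0.0696 0.2478] gap 0.0511 gf 0.0 F [1.4 1.2 0.2] q [-0.67  0.21  0.44  2.25 -0.14  0.71  1.22]
tool x,y,z [[-0.974, 0.226, 0.002], [0.226, 0.974, -0.001], [-0.002, -0.0, -1.0]]
twist units 0.017 dp units [-0.032  0.038  1.993] joint7 1.215533614284484
```

Emit:
jog_arm(commands=[{"dp": [0,0,0.9],"twist": 0,"grip": -0.2},{"dp": [0,0,0.8],"twist": 0,"grip": -0.2},{"dp": [0,0,0.26],"twist": 0,"grip": 0},{"dp": [0,0,0],"twist": 0,"grip": 1},{"dp": [0,0,0],"twist": 0,"grip": 1},{"dp": [0,0,0],"twist": 0,"grip": 1},{"dp": [0,0,0],"twist": 0,"grip": 1},{"dp": [0,0,0],"twist": 0,"grip": 1},{"dp": [0,0,-0.3],"twist": 0,"grip": 1},{"dp": [0,0,-0.8],"twist": 0,"grip": 1}], force=40)

```text
time_s: 11.45
position: [0.4255, 0.07, 0.2232]
tool_rot: [0.113, 0.994, -0.001, -0.002]
force: [-0.1, 0.1, -1.6]
finger_gap: 0.0132
gripper_force: 42.6
```

Run:
```python
from h import *
go(.597,-.021,.33,0)
```

```text
t 11.45 pos [0.4255 0.07   0.2232] gap 0.0132 gf 42.633808851242065 F [-0.1  0.1 -1.6] q [-0.66  0.27  0.43  2.26 -0.18  0.65  1.25]
tool x,y,z [[-0.974, 0.225, 0.004], [0.225, 0.974, -0.003], [-0.004, -0.002, -1.0]]
twist units -1.515 dp units [-5.715 -3.034 -3.56 ] joint7 1.2533523210745223
```

Emit:
jog_arm(commands=[{"dp": [0,0,-0.8],"twist": -0.75,"grip": 1},{"dp": [0,0,-0.9],"twist": -0.76,"grip": 1},{"dp": [0,0,-0.9],"twist": 0,"grip": 1},{"dp": [-0.8,-0.43,-0.9],"twist": 0,"grip": 1},{"dp": [-0.82,-0.43,0],"twist": 0,"grip": 1},{"dp": [-0.82,-0.43,0],"twist": 0,"grip": 1},{"dp": [-0.82,-0.43,0],"twist": 0,"grip": 1},{"dp": [-0.82,-0.43,0],"twist": 0,"grip": 1},{"dp": [-0.82,-0.43,0],"twist": 0,"grip": 1},{"dp": [-0.81,-0.43,0],"twist": 0,"grip": 1}])

```text
time_s: 12.45
position: [0.5987, -0.0207, 0.3294]
tool_rot: [0.0, 1.0, 0.0, -0.0]
force: [0.0, -0.6, -0.8]
finger_gap: 0.0131
gripper_force: 42.8
```

Run:
```python
from h import *
go(.597,-.021,.29,0)
for n in('top','side'):
    p=cams.get_image(n)
    for d in pinpoint(p,'clip1'):
        if d['conf']>.3: print(n,round(d['conf'],2),w(p,d['at']).round(4))
```

```text
t 12.45 pos [ 0.5987 -0.0207  0.3294] gap 0.0131 gf 42.77127742767334 F [ 0.  -0.6 -0.8] q [-0.44  0.4   0.5   1.81 -0.22  0.99  1.72]
tool x,y,z [[-1.0, 0.001, 0.0], [0.001, 1.0, 0.0], [-0.0, 0.0, -1.0]]
twist units -0.005 dp units [ 0.055 -0.011  1.312] joint7 1.7176026916196736
top 0.84 [0.6266 0.1445 0.0818]
top 0.56 [ 0.4713 -0.1807  0.0035]
side 0.87 [ 0.6089 -0.0246  0.1384]
side 0.71 [0.6303 0.1472 0.081 ]
side 0.58 [ 0.4699 -0.1802  0.0026]
```

Emit:
jog_arm(commands=[{"dp": [0.08,0,0.6],"twist": 0,"grip": 1},{"dp": [0,0,0.7],"twist": 0,"grip": 1},{"dp": [0,0,0.17],"twist": 0,"grip": 1},{"dp": [0,0,0.17],"twist": 0,"grip": 1},{"dp": [0,0,0.17],"twist": 0,"grip": 1},{"dp": [0,0,0.17],"twist": 0,"grip": 1},{"dp": [0.02,0,0.17],"twist": 0,"grip": 1},{"dp": [0.02,0,0.17],"twist": 0,"grip": 1},{"dp": [0.02,0,0.17],"twist": 0,"grip": 1},{"dp": [0.02,0,0.1],"twist": 0,"grip": 1}])

```text
time_s: 13.65
position: [0.5987, -0.0206, 0.258]
tool_rot: [0.0, 1.0, 0.0, 0.01]
force: [0.2, -0.6, 28.4]
finger_gap: 0.0134
gripper_force: 56.7
```

```bash
cat >> h.py <<'E'
def look(S,name):
    u=np.array([.7071,0,.7071]);n=np.array([-.7071,0,.7071]);Y=np.array([0,1,0]);S=np.array(S);ims=[]
    for k in(cams.get_image('top'),cams.get_image('side')):
        for d in pinpoint(k,'clip1'):
            if d['conf']>.3: print(round(d['conf'],2),w(k,d['at']).round(4))
        c=pix(k,S);im=k['pixels'][:,:,::-1]; s=10; x0,y0=int(c[0])-20,int(c[1])-28
        im=cv2.resize(im[y0:y0+56,x0:x0+40],None,fx=s,fy=s,interpolation=cv2.INTER_CUBIC)
        f=lambda P:tuple(int((a-b+.5)*s) for a,b in zip(pix(k,P),(x0,y0)))
        cv2.polylines(im,[np.array([f(S+a*u+b*Y+.005*n) for a,b in((-.036,-.032),(.036,-.032),(.036,.032),(-.036,.032))])],True,(0,255,0),1)
        for b in(-.018,.018): cv2.line(im,f(S+.024*u+b*Y),f(S+.024*u+b*Y+.022*n),(0,0,255),1)
        ims.append(im)
    cv2.imwrite('pics/'+name,np.hstack(ims))
E
python3 - <<'E'
from h import *
go(.592,-.021,.245,0); look([.63,-.021,.085],'z6.png')
E
```

```text
t 13.65 pos [ 0.5987 -0.0206  0.258 ] gap 0.0134 gf 56.691522002220154 F [ 0.2 -0.6 28.4] q [-0.41  0.49  0.46  1.86 -0.28  0.84  1.76]
tool x,y,z [[-1.0, 0.001, -0.019], [0.001, 1.0, 0.0], [0.019, 0.0, -1.0]]
twist units -0.006 dp units [ 0.222 -0.014  0.433] joint7 1.7630044762710992
0.91 [0.6261 0.1464 0.0797]
0.63 [ 0.5924 -0.3848  0.0475]
0.57 [ 4.705e-01 -1.802e-01 -1.000e-04]
0.95 [ 0.6304 -0.0238  0.0818]
0.83 [0.6277 0.1471 0.0792]
0.8 [ 0.469  -0.1775  0.0058]
```

View pics/z6.png

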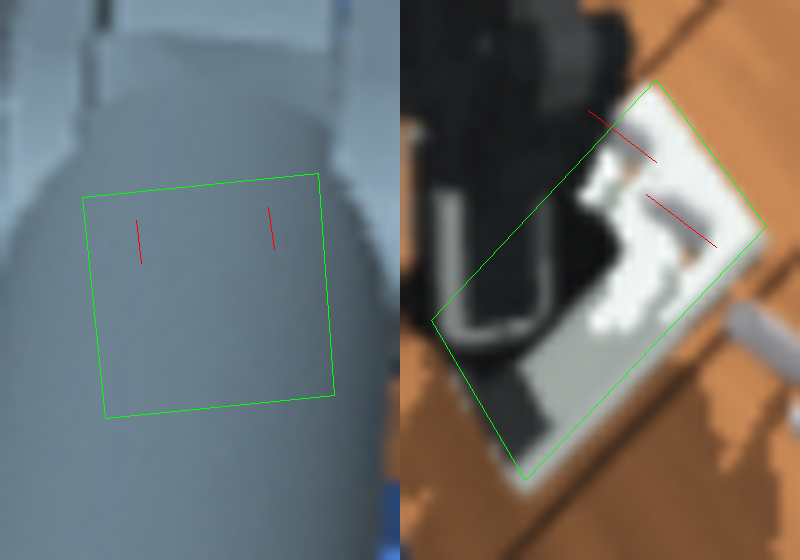

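Emit:
jog_arm(commands=[{"dp": [0,0,0.12],"twist": 0,"grip": 1},{"dp": [0,0,0.13],"twist": 0,"grip": 1},{"dp": [0,0,0],"twist": 0,"grip": 1},{"dp": [0,0,0],"twist": 0,"grip": 1},{"dp": [-0.1,0,-0.25],"twist": 0,"grip": 1},{"dp": [-0.05,0,-0.15],"twist": 0,"grip": 1},{"dp": [0,0,0],"twist": 0,"grip": -0.1},{"dp": [0,0,0],"twist": 0,"grip": -0.1},{"dp": [0,0,0],"twist": 0,"grip": -0.1},{"dp": [0,0,-0.3],"twist": 0,"grip": -0.1}])

```text
time_s: 14.85
position: [0.5958, -0.0196, 0.2619]
tool_rot: [0.0, 1.0, -0.0, -0.004]
force: [-0.8, -0.6, -0.7]
finger_gap: 0.0468
gripper_force: 0.0
```

Emit:
jog_arm(commands=[{"dp": [0,0,-0.7],"twist": 0,"grip": -0.1},{"dp": [0,0,-0.9],"twist": 0,"grip": -0.1},{"dp": [0,0,-0.6],"twist": 0,"grip": -0.1},{"dp": [0,0,0],"twist": 0,"grip": -0.2},{"dp": [0.8,-0.8,0],"twist": 0.5,"grip": -0.2},{"dp": [0.8,-0.8,0],"twist": 0.5,"grip": -0.2},{"dp": [0.8,-0.8,0],"twist": 0.5,"grip": -0.2},{"dp": [0.5,-0.5,0],"twist": 0.5,"grip": -0.2},{"dp": [0,0,0],"twist": 0.3,"grip": -0.2},{"dp": [0,0,0],"twist": 0,"grip": -0.2}])

```text
time_s: 15.85
position: [0.5013, -0.098, 0.3294]
tool_rot: [0.173, 0.985, -0.0, -0.001]
force: [0.2, 0.1, 0.4]
finger_gap: 0.0511
gripper_force: 0.0
```

Run:
```python
from h import *
for n in('top','side'):
    p=cams.get_image(n)
    for d in pinpoint(p,'clip1'):
        if d['conf']>.3: print(n,round(d['conf'],2),w(p,d['at']).round(4))
    if n=='top': clipyaw(p)
go(.4695-.0066,-.179+.0024,.188,-20)
```

```text
top 0.77 [ 0.6281 -0.0238  0.0797]
top 0.68 [0.6285 0.1443 0.0803]
top 0.58 [ 0.4688 -0.1823 -0.0021]
clip 0.58 [ 0.4688 -0.1823 -0.0021] rect c [ 460.7 -202.9] size [17.3 71.4] ang 72.2
side 0.66 [0.6278 0.1476 0.0838]
side 0.59 [ 0.6303 -0.0242  0.0848]
side 0.56 [ 0.4692 -0.1794  0.006 ]
t 16.1 pos [ 0.503  -0.097   0.3303] gap 0.051 gf 0.0 F [-0.2  0.4 -0.3] q [-0.44  0.24  0.62  2.02 -0.17  0.94  1.49]
tool x,y,z [[-0.941, 0.337, 0.0], [0.337, 0.941, -0.0], [-0.0, -0.0, -1.0]]
twist units 0.035 dp units [ 0.349 -2.951  4.742] joint7 1.492235153246578
```

Emit:
jog_arm(commands=[{"dp": [0.09,-0.74,0],"twist": 0.03,"grip": -0.2},{"dp": [0.09,-0.74,0],"twist": 0,"grip": -0.2},{"dp": [0.09,-0.74,0.4],"twist": 0,"grip": -0.2},{"dp": [0.09,-0.76,0.8],"twist": 0,"grip": -0.2},{"dp": [0,0,0.9],"twist": 0,"grip": -0.2},{"dp": [0,0,0.9],"twist": 0,"grip": -0.2},{"dp": [0,0,0.9],"twist": 0,"grip": -0.2},{"dp": [0,0,0.81],"twist": 0,"grip": -0.2},{"dp": [0,0,0],"twist": 0,"grip": 0.2},{"dp": [0,0,0],"twist": 0,"grip": 1}])

```text
time_s: 17.1
position: [0.4621, -0.1779, 0.1892]
tool_rot: [0.174, 0.985, -0.0, -0.0]
force: [0.7, 1.0, -0.3]
finger_gap: 0.0228
gripper_force: 0.0
```

Emit:
jog_arm(commands=[{"dp": [0,0,0],"twist": 0,"grip": 1},{"dp": [0,0,0],"twist": 0,"grip": 1},{"dp": [0,0,0],"twist": 0,"grip": 1},{"dp": [0,0,0],"twist": 0,"grip": 1},{"dp": [0,0,-0.3],"twist": 0,"grip": 1},{"dp": [0,0,-0.8],"twist": 0,"grip": 1},{"dp": [0,0,-0.9],"twist": 0,"grip": 1},{"dp": [0,0,-0.9],"twist": 0,"grip": 1},{"dp": [0,0,-0.9],"twist": 0,"grip": 1},{"dp": [0,0,-0.9],"twist": 0,"grip": 1}])

```text
time_s: 18.1
position: [0.4613, -0.1781, 0.3316]
tool_rot: [0.175, 0.985, 0.0, -0.0]
force: [1.4, 0.1, -1.6]
finger_gap: 0.0129
gripper_force: 41.5
```

Run:
```python
from h import *
go(.597,-.105,.33,0)
```

```text
t 18.1 pos [ 0.4613 -0.1781  0.3316] gap 0.0129 gf 41.52746379375458 F [ 1.4  0.1 -1.6] q [-0.34  0.2   0.69  2.06 -0.16  0.93  1.66]
tool x,y,z [[-0.939, 0.344, 0.0], [0.344, 0.939, 0.0], [-0.0, 0.0, -1.0]]
twist units -2.339 dp units [-4.523  2.436  0.053] joint7 1.6585552845740033
```

Emit:
jog_arm(commands=[{"dp": [0,0,0],"twist": -0.78,"grip": 1},{"dp": [0,0,0],"twist": -0.78,"grip": 1},{"dp": [0,0,0],"twist": -0.78,"grip": 1},{"dp": [-0.75,0.4,0],"twist": 0,"grip": 1},{"dp": [-0.75,0.4,0],"twist": 0,"grip": 1},{"dp": [-0.75,0.4,0],"twist": 0,"grip": 1},{"dp": [-0.75,0.4,0],"twist": 0,"grip": 1},{"dp": [-0.75,0.4,0],"twist": 0,"grip": 1},{"dp": [-0.75,0.4,0],"twist": 0,"grip": 1},{"dp": [0,0,0],"twist": 0,"grip": 1}])

```text
time_s: 19.1
position: [0.5996, -0.1021, 0.3307]
tool_rot: [-0.003, 1.0, 0.0, 0.001]
force: [0.3, 1.5, -1.4]
finger_gap: 0.0129
gripper_force: 41.6
```

Run:
```python
from h import *
go(.597,-.1065,.29,0)
for n in('top','side'):
    p=cams.get_image(n)
    for d in pinpoint(p,'clip1'):
        if d['conf']>.3: print(n,round(d['conf'],2),w(p,d['at']).round(4))
```

```text
t 19.1 pos [ 0.5996 -0.1021  0.3307] gap 0.0129 gf 41.57005727291107 F [ 0.3  1.5 -1.4] q [-0.35  0.42  0.56  1.79 -0.26  1.    1.89]
tool x,y,z [[-1.0, -0.006, -0.003], [-0.006, 1.0, 0.001], [0.003, 0.001, -1.0]]
twist units 0.042 dp units [ 0.088 -0.146  1.355] joint7 1.8917055829409757
top 0.94 [0.6249 0.1449 0.079 ]
top 0.79 [ 0.6299 -0.0241  0.081 ]
top 0.42 [0.5969 0.3755 0.0317]
side 0.83 [0.6292 0.1465 0.0826]
side 0.74 [0.5978 0.3774 0.031 ]
side 0.69 [ 0.6015 -0.1044  0.148 ]
side 0.67 [ 0.6326 -0.0225  0.0822]
```

Run:
```python
from h import *
for n in('side','side','top'):
    p=cams.get_image(n)
    for d in pinpoint(p,'clip1'):
        a=w(p,d['at'])
        if a[2]>.1: print(n,round(d['conf'],2),a.round(4))
    if n=='side': save(p,'s7.png',(230,130,390,250),5)
```

```text
side 0.65 [ 0.6013 -0.1033  0.1438]
side 0.87 [ 0.6025 -0.1041  0.145 ]
```

View pics/s7.png

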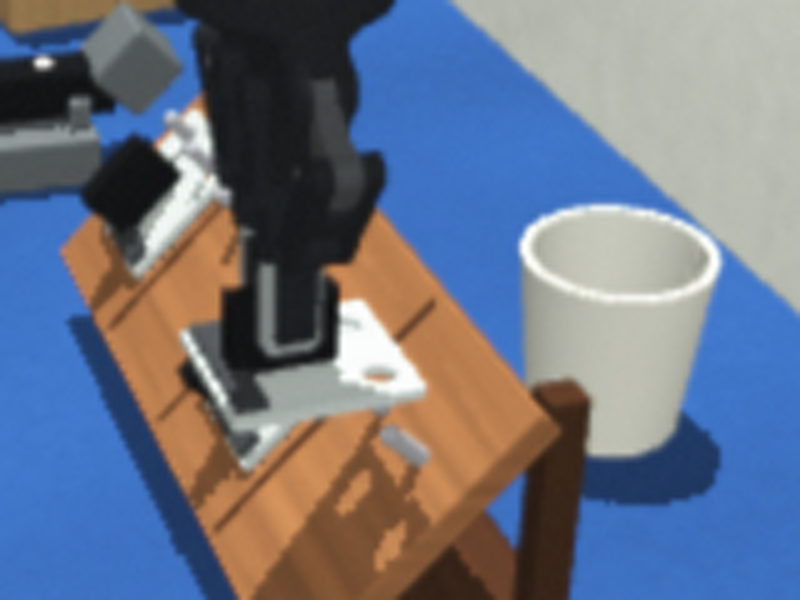

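Emit:
jog_arm(commands=[{"dp": [0.02,-0.1,0.6],"twist": 0.04,"grip": 1},{"dp": [0,0,0.75],"twist": 0,"grip": 1},{"dp": [0,0,0.17],"twist": 0,"grip": 1},{"dp": [0,0,0.17],"twist": 0,"grip": 1},{"dp": [0,0,0.17],"twist": 0,"grip": 1},{"dp": [0,0,0.17],"twist": 0,"grip": 1},{"dp": [0.02,0,0.17],"twist": 0,"grip": 1},{"dp": [0.02,0,0.17],"twist": 0,"grip": 1},{"dp": [0.02,0,0.17],"twist": 0,"grip": 1},{"dp": [0.02,0,0.1],"twist": 0,"grip": 1}])

```text
time_s: 20.6
position: [0.5971, -0.1068, 0.2549]
tool_rot: [0.002, 1.0, 0.002, 0.004]
force: [-4.9, 5.6, 25.4]
finger_gap: 0.0128
gripper_force: 53.6
```

Run:
```python
from h import *
go(.592,-.105,.245,0); look([.63,-.106,.085],'z8.png')
```

```text
t 20.6 pos [ 0.5971 -0.1068  0.2549] gap 0.0128 gf 53.6188530921936 F [-4.9  5.6 25.4] q [-0.3   0.52  0.52  1.84 -0.34  0.86  1.95]
tool x,y,z [[-1.0, 0.003, -0.009], [0.003, 1.0, 0.004], [0.009, 0.004, -1.0]]
twist units -0.021 dp units [0.168 0.061 0.331] joint7 1.9452091036268524
0.88 [0.6261 0.145  0.0796]
0.73 [ 0.6285 -0.0233  0.0835]
0.91 [ 0.6243 -0.1056  0.0849]
0.65 [0.6299 0.145  0.0834]
0.55 [ 0.6309 -0.0267  0.0847]
```

View pics/z8.png

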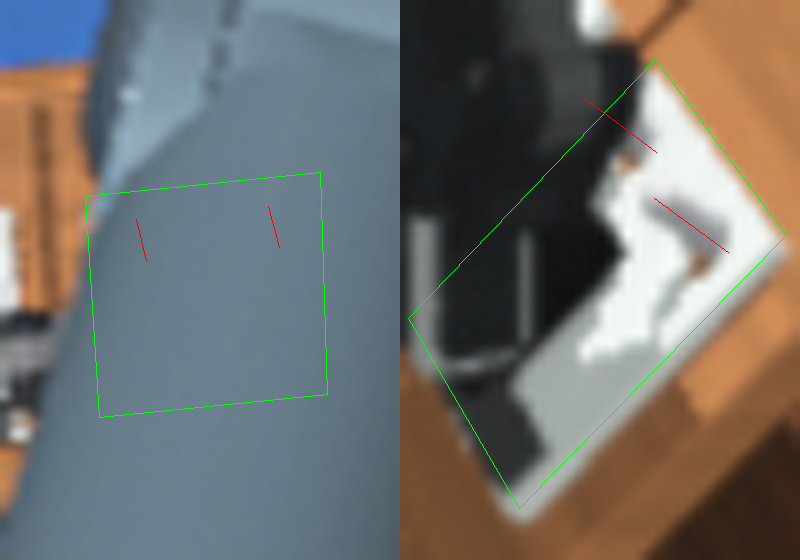

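Emit:
jog_arm(commands=[{"dp": [0,0,0.12],"twist": 0,"grip": 1},{"dp": [0,0,0.13],"twist": 0,"grip": 1},{"dp": [0,0,0],"twist": 0,"grip": 1},{"dp": [0,0,0],"twist": 0,"grip": 1},{"dp": [-0.1,0,-0.25],"twist": 0,"grip": 1},{"dp": [-0.05,0,-0.15],"twist": 0,"grip": 1},{"dp": [0,0,0],"twist": 0,"grip": -0.1},{"dp": [0,0,0],"twist": 0,"grip": -0.1},{"dp": [0,0,0],"twist": 0,"grip": -0.1},{"dp": [0,0,-0.3],"twist": 0,"grip": -0.1}])

```text
time_s: 21.8
position: [0.5972, -0.1091, 0.2627]
tool_rot: [0.003, 1.0, -0.0, -0.002]
force: [-0.1, 0.2, 0.3]
finger_gap: 0.047
gripper_force: 0.0
```

Emit:
jog_arm(commands=[{"dp": [0,0,-0.7],"twist": 0,"grip": -0.1},{"dp": [0,0,-0.9],"twist": 0,"grip": -0.1},{"dp": [0,0,-0.9],"twist": 0,"grip": -0.1},{"dp": [0,0,-0.9],"twist": 0,"grip": -0.1},{"dp": [0.8,0.9,0],"twist": 0,"grip": -0.5},{"dp": [0.8,0.9,0],"twist": 0,"grip": -1},{"dp": [0.8,0.9,0],"twist": 0,"grip": -1},{"dp": [0.8,0.9,0],"twist": 0,"grip": -1},{"dp": [0.8,0.9,0],"twist": 0,"grip": -1},{"dp": [0,0.9,0],"twist": 0,"grip": -1}])

```text
time_s: 22.8
position: [0.4762, 0.0537, 0.366]
tool_rot: [0.003, 1.0, 0.0, -0.002]
force: [-0.3, 0.3, -0.5]
finger_gap: 0.0852
gripper_force: 0.0
```

Run:
```python
from h import *
for n in('top','side'):
    p=cams.get_image(n)
    for t in('clip1','scanner','window','dock','label'):
        for d in pinpoint(p,t)[:4]:
            if d['conf']>.4: print(n,t,round(d['conf'],2),w(p,d['at']).round(4))
    a=p['pixels'][:,:,::-1]
    if n=='top':
        A=cv2.resize(a[180:265,110:200],None,fx=4,fy=4,interpolation=cv2.INTER_CUBIC)
        B=cv2.resize(a[180:265,380:424],None,fx=4,fy=4,interpolation=cv2.INTER_CUBIC)
        C=None
        # label paper corners
        m=(p['pixels'][180:230,380:425].min(2)>120).astype(np.uint8)
        ys,xs=np.where(m); P=np.array([ray(p,(x+380,y+180),.05)[:2] for x,y in zip(xs,ys)])*1000
        print('label rect',cv2.minAreaRect(P.astype(np.float32)))
    else: C=cv2.resize(a[310:395,300:400],None,fx=2.5,fy=4)
cv2.imwrite('pics/d9.png',np.hstack([A,B,C])); go(.6,.375,.30,0)
```

```text
top clip1 0.92 [ 0.6243 -0.0225  0.0819]
top clip1 0.78 [0.6274 0.1468 0.0822]
top clip1 0.68 [ 0.6259 -0.1067  0.0844]
top scanner 0.96 [0.5979 0.3761 0.0292]
top window 0.61 [0.6862 0.371  0.0395]
top dock 0.89 [ 0.5969  0.3775 -0.0019]
label rect ((599.2760620117188, -386.9841003417969), (67.02155303955078, 83.26828002929688), 2.9852359294891357)
side clip1 0.72 [0.6288 0.1479 0.0824]
side clip1 0.62 [ 0.6298 -0.0207  0.082 ]
side clip1 0.58 [ 0.6252 -0.1023  0.0896]
side clip1 0.48 [0.6    0.3767 0.0314]
side scanner 0.96 [0.5987 0.3765 0.0287]
side window 0.87 [0.6846 0.3729 0.0423]
side dock 0.82 [0.5959 0.3767 0.0021]
side dock 0.53 [0.6315 0.0644 0.0846]
side label 0.7 [ 0.5929 -0.3845  0.0501]
t 23.4 pos [0.4794 0.053  0.3665] gap 0.0854 gf 0.0 F [ 0.5 -1.  -0.2] q [-0.68  0.11  0.52  2.05 -0.06  1.    1.43]
tool x,y,z [[-1.0, 0.007, 0.0], [0.007, 1.0, -0.0], [-0.0, -0.0, -1.0]]
twist units -0.045 dp units [-4.02  10.733  2.218] joint7 1.4302046898006517
```

View pics/d9.png

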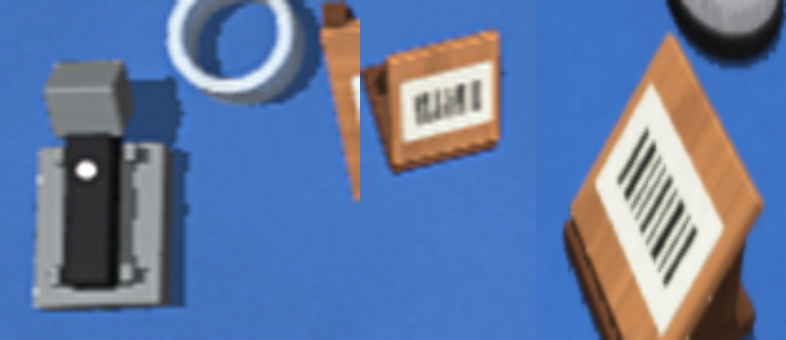

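```bash
cat > fit.py <<'E'
from h import *
from scipy.optimize import least_squares
def quad(k,c,r):
    u,v=c.astype(int); im=k['pixels'][v-r:v+r,u-r:u+r].astype(int)
    s=8; g=cv2.resize(im.min(2).astype(np.float32),None,fx=s,fy=s,interpolation=cv2.INTER_CUBIC)
    m=((g>110)).astype(np.uint8); m=cv2.morphologyEx(m,cv2.MORPH_OPEN,np.ones((15,15)))
    n,l,st_,ce=cv2.connectedComponentsWithStats(m); 
    j=1+np.argmin([np.linalg.norm(ce[i]-r*s)-st_[i,4]*.01 for i in range(1,n)])
    cs,_=cv2.findContours((l==j).astype(np.uint8),cv2.RETR_EXTERNAL,cv2.CHAIN_APPROX_NONE)
    h=cv2.convexHull(np.vstack(cs))
    for e in np.linspace(5,80,60):
        q=cv2.approxPolyDP(h,e,True)
        if len(q)==4: break
    return (q[:,0]+.5)/s-.5+[u-r,v-r]
if __name__=='__main__':
    pics=[cams.get_image(n) for n in('top','side')]
    C=np.array([.5925,-.3838,.05]); Q=[quad(k,pix(k,C),r) for k,r in zip(pics,(16,45))]
    print([q.round(1).tolist() for q in Q])
    def corners(v):
        X=np.array([np.cos(v[3])*.7071,np.sin(v[3])*.7071,.7071]);Y=np.array([-np.sin(v[3]),np.cos(v[3]),0])
        return [np.array(v[:3])+a*X+b*Y for a,b in((.025,.033),(.025,-.033),(-.025,.033),(-.025,-.033))]
    def res(v,use=(0,1)):
        o=[]
        for i in use:
            for P in corners(v):
                d=Q[i]-pix(pics[i],P); o+=list(d[np.argmin((d**2).sum(1))])
        return o
    for use in((0,),(1,),(0,1)):
        best=min((least_squares(lambda v:np.r_[res(v,use),(v[2]-.05)*300],[*C,a]) for a in(-.3,-.1,.1,.3)),key=lambda r:r.cost)
        print(use,best.x.round(4),np.degrees(best.x[3]).round(1),best.cost)
    # dock/scanner yaw from mask in top
    for t in('dock','scanner'):
        m=cut_out(pics[0],t)[0]['mask']; ys,xs=np.where(m); P=np.array([ray(pics[0],(x,y),.04)[:2] for x,y in zip(xs,ys)])*1000
        print(t,cv2.minAreaRect(P.astype(np.float32)))
    m=cut_out(pics[0],'scanner')[0]['mask']&(pics[0]['pixels'].max(2)<50); ys,xs=np.where(m); P=np.array([ray(pics[0],(x,y),.06)[:2] for x,y in zip(xs,ys)])
    q=P-P.mean(0); print('handle axis',P.mean(0),np.degrees(np.arctan(np.linalg.svd(q,full_matrices=0)[2][0][1]/np.linalg.svd(q,full_matrices=0)[2][0][0])))
    look([.63,-.106,.085],'z10.png')
E
python3 fit.py
```

```text
[[[412.8, 194.9], [412.3, 209.9], [389.8, 214.6], [389.8, 200.1]], [[344.4, 330.3], [374.8, 365.4], [350.7, 393.7], [323.1, 356.2]]]
(0,) [ 0.5898 -0.3825  0.0501  0.1053] 6.0 0.0652050432640918
(1,) [ 0.5915 -0.381   0.0498  0.1831] 10.5 0.148724576615416
(0, 1) [ 0.5905 -0.3821  0.0515  0.1658] 9.5 2.258355087735631
dock ((579.9984130859375, 371.8854064941406), (99.57588958740234, 116.1182632446289), 84.06056213378906)
scanner ((618.760986328125, 376.888916015625), (168.8861846923828, 62.02884292602539), 2.986544132232666)
handle axis [0.59373559 0.36940969] -0.8920228606364135
0.82 [ 0.6268 -0.1074  0.0823]
0.77 [ 0.6291 -0.0232  0.0827]
0.93 [ 0.6307 -0.0205  0.083 ]
0.72 [ 0.6254 -0.1027  0.0881]
0.71 [0.6271 0.1459 0.0827]
```

View pics/z10.png

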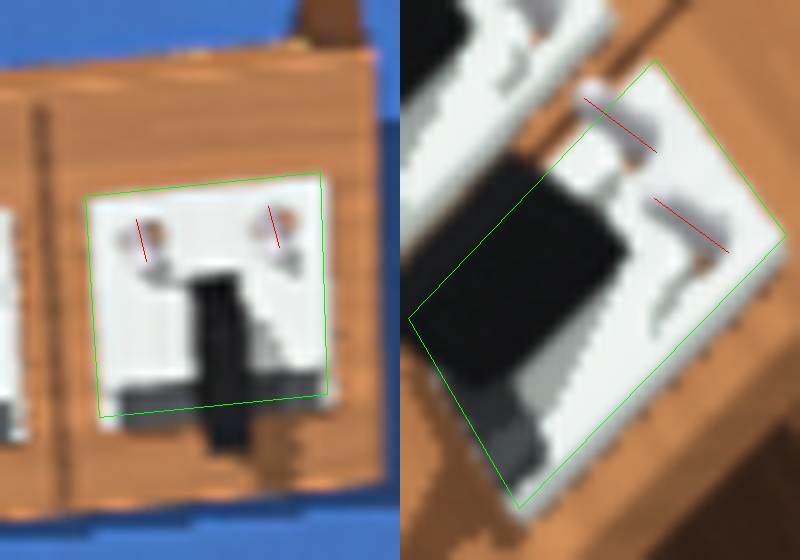

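Run:
```python
from h import *
p=cams.get_image('top'); g=p['pixels'].max(2).astype(float)
L=[];Rr=[]
for v in range(222,249):
    r=g[v,118:150]; d=np.where(r<60)[0]
    if len(d)<8: continue
    def sub(i,j): return 118+i+(60-r[i])/(r[j]-r[i])*(j-i)
    L.append((sub(d[0],d[0]-1),v)); Rr.append((sub(d[-1],d[-1]+1),v))
for e in(L,Rr):
    P=np.array([ray(p,q,.06)[:2] for q in e]); 
    k=np.polyfit(P[:,0],P[:,1],1); r=P[:,1]-np.polyval(k,P[:,0]); m=abs(r)<.002; k=np.polyfit(P[m,0],P[m,1],1); print(np.degrees(np.arctan(k[0])).round(2),np.polyval(k,.6).round(4),m.sum(),len(m),r.std())
```

```text
-4.84 0.3893 25 25 0.0005862276684692786
-3.65 0.3522 25 25 0.0003311203070457643
```

Emit:
jog_arm(commands=[{"dp": [0,0,0],"twist": 0.36,"grip": -1},{"dp": [-0.29,0.91,0],"twist": 0,"grip": -1},{"dp": [-0.29,0.91,0],"twist": 0,"grip": -1},{"dp": [-0.29,0.91,0],"twist": 0,"grip": -1},{"dp": [-0.29,0.91,0],"twist": 0,"grip": -1},{"dp": [-0.29,0.91,0],"twist": 0,"grip": -1},{"dp": [-0.29,0.91,0],"twist": 0,"grip": -1},{"dp": [-0.29,0.91,0],"twist": 0,"grip": -1},{"dp": [-0.29,0.91,0],"twist": 0,"grip": -1},{"dp": [-0.29,0.91,0],"twist": 0,"grip": -1}])

```text
time_s: 24.9
position: [0.5722, 0.2957, 0.3663]
tool_rot: [0.029, 1.0, -0.0, -0.0]
force: [0.3, -0.5, -0.1]
finger_gap: 0.0855
gripper_force: 0.0
```

Emit:
jog_arm(commands=[{"dp": [-0.29,0.91,0],"twist": 0,"grip": -1},{"dp": [-0.29,0.91,0],"twist": 0,"grip": -1},{"dp": [-0.27,0.91,0],"twist": 0,"grip": -1},{"dp": [0,0,0.8],"twist": 0,"grip": -1},{"dp": [0,0,0.9],"twist": 0,"grip": -1},{"dp": [0,0,0.5],"twist": 0,"grip": -1},{"dp": [0,0,0],"twist": 0,"grip": -1},{"dp": [0,0,0],"twist": 0,"grip": -1},{"dp": [0,0,0],"twist": 0,"grip": -1},{"dp": [0,0,0],"twist": 0,"grip": -1}])

```text
time_s: 25.9
position: [0.6029, 0.3748, 0.3026]
tool_rot: [0.03, 1.0, 0.001, 0.001]
force: [0.8, 0.2, 0.2]
finger_gap: 0.0853
gripper_force: 0.0
```

Run:
```python
from h import *
go(.603,.374,.207,-3.5)
p=cams.get_image('side')
for t in('clip1','scanner','window','dock'):
    for d in pinpoint(p,t)[:4]:
        if d['conf']>.4: print(t,round(d['conf'],2),w(p,d['at']).round(4))
```

```text
t 25.9 pos [0.6029 0.3748 0.3026] gap 0.0853 gf 0.0 F [0.8 0.2 0.2] q [-0.87  0.61  0.36  1.53 -0.23  1.04  1.06]
tool x,y,z [[-0.998, 0.059, -0.003], [0.059, 0.998, 0.002], [0.003, 0.002, -1.0]]
twist units 0.011 dp units [-3.000e-03 -2.600e-02  3.186e+00] joint7 1.0612420433282195
clip1 0.88 [ 0.6255 -0.1033  0.0874]
clip1 0.62 [0.628  0.1458 0.0843]
scanner 0.73 [0.5971 0.3756 0.0299]
window 0.65 [0.6859 0.3727 0.0437]
dock 0.65 [0.6004 0.3741 0.0013]
```

Emit:
jog_arm(commands=[{"dp": [0,0,-0.7],"twist": -0.4,"grip": 0},{"dp": [0,0,-0.7],"twist": 0,"grip": 1},{"dp": [0,-1,0],"twist": 0,"grip": 1},{"dp": [0,-1,0],"twist": 0,"grip": 1},{"dp": [0,-1,0],"twist": 0,"grip": 1},{"dp": [0,-1,0],"twist": 0,"grip": 1},{"dp": [0,-1,0],"twist": 0,"grip": 1},{"dp": [0,-1,0],"twist": 0,"grip": 1},{"dp": [0,-1,0],"twist": 0,"grip": 1},{"dp": [0,-1,0],"twist": 0,"grip": 1}])

```text
time_s: 27.15
position: [0.6023, 0.1334, 0.3429]
tool_rot: [-0.0, 1.0, 0.0, 0.0]
force: [0.6, -0.5, -0.1]
finger_gap: -0.0001
gripper_force: 0.0
```

Emit:
jog_arm(commands=[{"dp": [0,-1,0],"twist": 0,"grip": 1},{"dp": [0,-1,0],"twist": 0,"grip": 1},{"dp": [0,-1,0],"twist": 0,"grip": 1},{"dp": [0,-1,0],"twist": 0,"grip": 1},{"dp": [0,-1,0],"twist": 0,"grip": 1},{"dp": [0,-1,0],"twist": 0,"grip": 1},{"dp": [-0.1,-1,0],"twist": 0,"grip": 1},{"dp": [-0.18,-1,0],"twist": 0,"grip": 1},{"dp": [0,0,0],"twist": 0,"grip": 1},{"dp": [0,0,0],"twist": 0,"grip": 1}])

```text
time_s: 28.15
position: [0.6108, -0.1066, 0.3428]
tool_rot: [0.001, 1.0, -0.0, 0.0]
force: [-0.3, 0.5, -0.9]
finger_gap: -0.0001
gripper_force: 0.0
```

Run:
```python
from h import *
go(.6115,-.1055,.2906,0)
```

```text
t 28.15 pos [ 0.6108 -0.1066  0.3428] gap -0.0001 gf 0.0 F [-0.3  0.5 -0.9] q [-0.29  0.42  0.5   1.75 -0.23  1.03  1.86]
tool x,y,z [[-1.0, 0.002, -0.0], [0.002, 1.0, -0.0], [0.0, -0.0, -1.0]]
twist units -0.013 dp units [-0.023  0.035  1.739] joint7 1.8596143493713884
```

Emit:
jog_arm(commands=[{"dp": [0,0,0.6],"twist": 0,"grip": 1},{"dp": [0,0,0.6],"twist": 0,"grip": 1},{"dp": [0,0,0.3],"twist": 0,"grip": 1},{"dp": [0,0,0.1],"twist": 0,"grip": 1},{"dp": [0,0,0.1],"twist": 0,"grip": 1},{"dp": [0,0,0.1],"twist": 0,"grip": 1},{"dp": [0,0,0.08],"twist": 0,"grip": 1},{"dp": [0,0,0],"twist": 0,"grip": 1},{"dp": [0,0,0],"twist": 0,"grip": 1},{"dp": [0,0,0],"twist": 0,"grip": 1}])

```text
time_s: 29.15
position: [0.6115, -0.105, 0.2909]
tool_rot: [-0.001, 1.0, 0.002, 0.0]
force: [-7.2, 3.4, 18.4]
finger_gap: 0.0002
gripper_force: 9.1
```

Emit:
jog_arm(commands=[{"dp": [0,0,-0.9],"twist": 0,"grip": 1},{"dp": [0,0,-0.98],"twist": 0,"grip": 1},{"dp": [0,1,0],"twist": 0,"grip": 1},{"dp": [0,1,0],"twist": 0,"grip": 1},{"dp": [0,1,0],"twist": 0,"grip": 1},{"dp": [0,1,0],"twist": 0,"grip": 1},{"dp": [0,1,0],"twist": 0,"grip": 1},{"dp": [0,1,0],"twist": 0,"grip": 1},{"dp": [0,1,0],"twist": 0,"grip": 1},{"dp": [0,1,0],"twist": 0,"grip": 1}])

```text
time_s: 30.15
position: [0.611, 0.136, 0.3437]
tool_rot: [-0.0, 1.0, 0.0, 0.001]
force: [-0.4, -0.0, -0.8]
finger_gap: 0.0003
gripper_force: 0.0
```

Emit:
jog_arm(commands=[{"dp": [0,1,0],"twist": 0,"grip": 0},{"dp": [0,1,0],"twist": 0,"grip": -1},{"dp": [0,1,0],"twist": 0,"grip": -1},{"dp": [0,1,0],"twist": 0,"grip": -1},{"dp": [0,1,0],"twist": 0,"grip": -1},{"dp": [0,1,0],"twist": 0,"grip": -1},{"dp": [0.1,1,0],"twist": 0,"grip": -1},{"dp": [0.18,0.97,0],"twist": 0,"grip": -1},{"dp": [0,0,0.7],"twist": 0.4,"grip": -1},{"dp": [0,0,0.6],"twist": 0,"grip": -1}])

```text
time_s: 31.15
position: [0.6017, 0.3761, 0.304]
tool_rot: [0.028, 1.0, 0.001, 0.001]
force: [-0.4, -0.2, -0.5]
finger_gap: 0.0852
gripper_force: 0.0
```

Run:
```python
from h import *
go(.603,.374,.207,-3.5)
```

```text
t 31.15 pos [0.6017 0.3761 0.304 ] gap 0.0852 gf 0.0 F [-0.4 -0.2 -0.5] q [-0.87  0.61  0.36  1.53 -0.24  1.04  1.06]
tool x,y,z [[-0.998, 0.056, -0.002], [0.056, 0.998, 0.002], [0.002, 0.002, -1.0]]
twist units 0.036 dp units [-0.047 -0.068  3.235] joint7 1.0638974552164928
```

Emit:
jog_arm(commands=[{"dp": [-0.04,-0.05,0.8],"twist": 0.03,"grip": -1},{"dp": [0,0,0.8],"twist": 0,"grip": -1},{"dp": [0,0,0.8],"twist": 0,"grip": -1},{"dp": [0,0,0.5],"twist": 0,"grip": -1},{"dp": [0,0,0.33],"twist": 0,"grip": -1},{"dp": [0,0,0],"twist": 0,"grip": -0.4},{"dp": [0,0,0],"twist": 0,"grip": -0.1},{"dp": [0,0,0],"twist": 0,"grip": 0.1},{"dp": [0,0,0],"twist": 0,"grip": 1},{"dp": [0,0,0],"twist": 0,"grip": 1}], force=60)

```text
time_s: 32.15
position: [0.6042, 0.373, 0.2088]
tool_rot: [0.032, 0.999, 0.001, 0.002]
force: [-0.6, 0.5, 4.3]
finger_gap: 0.0327
gripper_force: 61.3
```

Emit:
jog_arm(commands=[{"dp": [0,0,0],"twist": 0,"grip": 1},{"dp": [0,0,0],"twist": 0,"grip": 1},{"dp": [0,0,0],"twist": 0,"grip": 1},{"dp": [0,0,0],"twist": 0,"grip": 1},{"dp": [0,0,0],"twist": 0,"grip": 1},{"dp": [0,0,0],"twist": 0,"grip": 1},{"dp": [0,0,0],"twist": 0,"grip": 1},{"dp": [0,0,0],"twist": 0,"grip": 1},{"dp": [0,0,0],"twist": 0,"grip": 1},{"dp": [0,0,0],"twist": 0,"grip": 1}])

```text
time_s: 33.15
position: [0.6043, 0.3731, 0.2089]
tool_rot: [0.032, 0.999, 0.001, 0.002]
force: [1.0, 1.2, 5.8]
finger_gap: 0.033
gripper_force: 61.4
```

Run:
```python
from h import *
st()
for n in('top','side'):
  p=cams.get_image(n)
  for t in('scanner','window','dock'):
    for d in pinpoint(p,t)[:2]:
        if d['conf']>.3: print(n,t,round(d['conf'],2),w(p,d['at']).round(4))
```

```text
t 33.15 pos [0.6043 0.3731 0.2089] gap 0.033 gf 61.43816113471985 F [1.  1.2 5.8] q [-0.84  0.72  0.33  1.57 -0.28  0.89  1.09]
tool x,y,z [[-0.998, 0.063, -0.003], [0.063, 0.998, 0.003], [0.003, 0.003, -1.0]]
top scanner 0.83 [0.5984 0.3724 0.0297]
top scanner 0.37 [7.123e-01 2.767e-01 1.000e-04]
top window 0.71 [ 0.7105 -0.2674 -0.0026]
top dock 0.84 [ 0.598   0.3776 -0.0032]
side scanner 0.8 [0.602  0.3756 0.0338]
side scanner 0.7 [0.6325 0.065  0.0822]
side window 0.67 [0.6872 0.3717 0.043 ]
side dock 0.67 [ 0.6324 -0.0239  0.0841]
side dock 0.57 [ 0.5982  0.3766 -0.0007]
```

Emit:
jog_arm(commands=[{"dp": [0,0,-0.4],"twist": 0,"grip": 1},{"dp": [0,0,-0.6],"twist": 0,"grip": 1},{"dp": [0,0,-0.8],"twist": 0,"grip": 1},{"dp": [0,0,-0.8],"twist": 0,"grip": 1},{"dp": [0,0,-0.8],"twist": 0,"grip": 1},{"dp": [0,0,-0.8],"twist": 0,"grip": 1},{"dp": [0,0,-0.8],"twist": 0,"grip": 1},{"dp": [0,0,-0.6],"twist": 0,"grip": 1},{"dp": [0,0,-0.1],"twist": 0,"grip": 1},{"dp": [0,0,0],"twist": 0,"grip": 1}])

```text
time_s: 34.55
position: [0.6034, 0.3715, 0.3785]
tool_rot: [0.032, 0.999, -0.0, 0.0]
force: [0.3, -0.0, -1.8]
finger_gap: 0.0331
gripper_force: 60.8
```

Run:
```python
from h import *
go(.50,-.2,.38,-3.6);go(.4415,-.4082,.38,9.5)
for n in('top','side'):
  p=cams.get_image(n)
  for t in('scanner','window','clip1'):
    for d in pinpoint(p,t)[:3]:
        if d['conf']>.3: print(n,t,round(d['conf'],2),w(p,d['at']).round(4))
```

```text
t 34.55 pos [0.6034 0.3715 0.3785] gap 0.0331 gf 60.77744722366333 F [ 0.3 -0.  -1.8] q [-0.88  0.54  0.39  1.48 -0.21  1.17  1.04]
tool x,y,z [[-0.998, 0.064, -0.001], [0.064, 0.998, -0.0], [0.001, -0.0, -1.0]]
twist units -0.009 dp units [  2.243 -19.228  -0.048] joint7 1.0439750908050518
t 34.55 pos [0.6034 0.3715 0.3785] gap 0.0331 gf 60.77744722366333 F [ 0.3 -0.  -1.8] q [-0.88  0.54  0.39  1.48 -0.21  1.17  1.04]
tool x,y,z [[-0.998, 0.064, -0.001], [0.064, 0.998, -0.0], [0.001, -0.0, -1.0]]
twist units -1.534 dp units [  9.611 -24.742  -0.048] joint7 1.0439750908050518
top scanner 0.65 [ 0.6001  0.3801 -0.0017]
top scanner 0.57 [0.594  0.3699 0.1995]
top window 0.73 [0.6884 0.3661 0.2088]
top clip1 0.98 [ 0.6291 -0.1079  0.0811]
top clip1 0.71 [ 0.6273 -0.0224  0.0814]
top clip1 0.56 [0.6276 0.1444 0.0811]
side scanner 0.86 [0.5981 0.3714 0.1975]
side window 0.85 [0.6822 0.3677 0.2082]
side clip1 0.81 [0.6279 0.1463 0.0802]
side clip1 0.72 [ 0.6266 -0.1046  0.0891]
side clip1 0.64 [0.5956 0.3689 0.1978]
```

Emit:
jog_arm(commands=[{"dp": [0,0,0],"twist": -0.77,"grip": 1},{"dp": [0,0,0],"twist": -0.76,"grip": 1},{"dp": [0.38,-0.95,0],"twist": 0,"grip": 1},{"dp": [0.38,-0.95,0],"twist": 0,"grip": 1},{"dp": [0.38,-0.95,0],"twist": 0,"grip": 1},{"dp": [0.38,-0.95,0],"twist": 0,"grip": 1},{"dp": [0.38,-0.95,0],"twist": 0,"grip": 1},{"dp": [0.38,-0.95,0],"twist": 0,"grip": 1},{"dp": [0.38,-0.95,0],"twist": 0,"grip": 1},{"dp": [0.38,-0.95,0],"twist": 0,"grip": 1}])

```text
time_s: 35.95
position: [0.5507, 0.1309, 0.3777]
tool_rot: [-0.083, 0.997, -0.0, 0.0]
force: [-0.7, 0.1, -1.9]
finger_gap: 0.0331
gripper_force: 60.7
```

Emit:
jog_arm(commands=[{"dp": [0.38,-0.95,0],"twist": 0,"grip": 1},{"dp": [0.38,-0.95,0],"twist": 0,"grip": 1},{"dp": [0.38,-0.95,0],"twist": 0,"grip": 1},{"dp": [0.38,-0.95,0],"twist": 0,"grip": 1},{"dp": [0.38,-0.95,0],"twist": 0,"grip": 1},{"dp": [0.38,-0.95,0],"twist": 0,"grip": 1},{"dp": [0.38,-0.95,0],"twist": 0,"grip": 1},{"dp": [0.38,-0.95,0],"twist": 0,"grip": 1},{"dp": [0.38,-0.95,0],"twist": 0,"grip": 1},{"dp": [0.38,-0.95,0],"twist": 0,"grip": 1}])

```text
time_s: 36.95
position: [0.4851, -0.169, 0.3779]
tool_rot: [-0.083, 0.997, 0.0, 0.0]
force: [0.1, 1.0, -1.5]
finger_gap: 0.0329
gripper_force: 60.7
```

Run:
```python
from h import *
go(.4415,-.4082,.29,9.5)
```

```text
t 36.95 pos [ 0.4851 -0.169   0.3779] gap 0.0329 gf 60.74507474899292 F [ 0.1  1.  -1.5] q [-0.31  0.17  0.62  1.97 -0.11  1.03  2.1 ]
tool x,y,z [[-0.986, -0.165, -0.001], [-0.165, 0.986, -0.0], [0.001, 0.0, -1.0]]
twist units -0.002 dp units [ 2.749 -7.623  2.931] joint7 2.1000386591999116
```

Emit:
jog_arm(commands=[{"dp": [0.34,-0.95,0],"twist": 0,"grip": 1},{"dp": [0.34,-0.95,0],"twist": 0,"grip": 1},{"dp": [0.34,-0.95,0],"twist": 0,"grip": 1},{"dp": [0.34,-0.95,0],"twist": 0,"grip": 1},{"dp": [0.34,-0.95,0],"twist": 0,"grip": 1},{"dp": [0.34,-0.95,0],"twist": 0,"grip": 1},{"dp": [0.34,-0.95,0],"twist": 0,"grip": 1},{"dp": [0.34,-0.95,0],"twist": 0,"grip": 1},{"dp": [0,0,0.9],"twist": 0,"grip": 1},{"dp": [0,0,0.9],"twist": 0,"grip": 1}])

```text
time_s: 37.95
position: [0.4423, -0.4083, 0.3244]
tool_rot: [-0.081, 0.997, -0.002, 0.001]
force: [0.0, -0.1, -1.8]
finger_gap: 0.0329
gripper_force: 60.8
```

Run:
```python
from h import *
o,Rm=st()
for n in('top','side','side'):
  p=cams.get_image(n)
  for t in('scanner','window','label'):
    for d in pinpoint(p,t)[:2]:
        if d['conf']>.3: print(n,t,round(d['conf'],2),w(p,d['at']).round(4))
W=o['position']-Rm[:,0]*.082; W[2]-=.1685
ps=np.radians(9.5); n=np.array([-.7071*np.cos(ps),-.7071*np.sin(ps),.7071]); V=W-np.array([.592,-.383,.05]); print('W',W,'dist',V@n,'lateral',V-(V@n)*n)
go(.4415,-.4082,.289,9.5)
```

```text
t 37.95 pos [ 0.4423 -0.4083  0.3244] gap 0.0329 gf 60.78839421272278 F [ 0.  -0.1 -1.8] q [ 0.13  0.45  0.69  1.82 -0.33  0.99  2.68]
tool x,y,z [[-0.987, -0.162, -0.002], [-0.162, 0.987, -0.003], [0.003, -0.003, -1.0]]
top scanner 0.69 [ 0.7065 -0.2648  0.0017]
top scanner 0.61 [0.6291 0.0592 0.0805]
top window 0.71 [ 0.6261 -0.1086  0.0854]
top window 0.67 [ 0.5249 -0.3973  0.1548]
top label 0.63 [ 0.592  -0.3838  0.0508]
top label 0.49 [ 0.6268 -0.1084  0.082 ]
side scanner 0.76 [ 0.4372 -0.4043  0.1435]
side window 0.72 [0.632  0.0201 0.0012]
side window 0.57 [ 0.5195 -0.3912  0.1567]
side label 0.66 [0.6309 0.0665 0.0821]
side label 0.65 [ 0.5915 -0.3831  0.0482]
side scanner 0.59 [ 0.4382 -0.4066  0.146 ]
side window 0.64 [ 0.5226 -0.39    0.1593]
side label 0.79 [ 0.5909 -0.3868  0.0491]
W [ 0.52316837 -0.39495905  0.15609905] dist 0.1244216721154406 lateral [0.01794037 0.00256161 0.01812049]
t 38.55 pos [ 0.443  -0.4061  0.3245] gap 0.0331 gf 60.73454260826111 F [-0.1 -0.5 -2. ] q [ 0.12  0.44  0.69  1.82 -0.33  1.    2.68]
tool x,y,z [[-0.986, -0.165, -0.001], [-0.165, 0.986, -0.001], [0.001, -0.001, -1.0]]
twist units 0.001 dp units [ 0.061 -0.062  1.184] joint7 2.6818372152905736
```

Emit:
jog_arm(commands=[{"dp": [0.04,-0.05,0.4],"twist": 0,"grip": 1},{"dp": [0,0,0.4],"twist": 0,"grip": 1},{"dp": [0,0,0.3],"twist": 0,"grip": 1},{"dp": [0,0,0.08],"twist": 0,"grip": 1},{"dp": [0,0,0],"twist": 0,"grip": 1},{"dp": [0,0,0],"twist": 0,"grip": 1},{"dp": [0,0,0],"twist": 0,"grip": 1},{"dp": [0,0,0],"twist": 0,"grip": 1},{"dp": [0,0,0],"twist": 0,"grip": 1},{"dp": [0,0,0],"twist": 0,"grip": 1}])

```text
time_s: 39.55
position: [0.4419, -0.4077, 0.2885]
tool_rot: [-0.083, 0.997, -0.0, 0.0]
force: [-0.2, 0.5, -2.3]
finger_gap: 0.033
gripper_force: 60.9
```

Emit:
jog_arm(commands=[{"dp": [0,0,0],"twist": 0,"grip": 1},{"dp": [0,0,0],"twist": 0,"grip": 1},{"dp": [0,0,0],"twist": 0,"grip": 1},{"dp": [0,0,0],"twist": 0,"grip": 1},{"dp": [0,0,0],"twist": 0,"grip": 1},{"dp": [0,0,0],"twist": 0,"grip": 1},{"dp": [0,0,0],"twist": 0,"grip": 1},{"dp": [0,0,0],"twist": 0,"grip": 1},{"dp": [0,0,0],"twist": 0,"grip": 1},{"dp": [0,0,0],"twist": 0,"grip": 1}])

```text
time_s: 40.55
position: [0.4418, -0.4077, 0.2883]
tool_rot: [-0.083, 0.997, 0.0, -0.0]
force: [-0.1, 1.2, -2.5]
finger_gap: 0.0326
gripper_force: 60.9
```

Run:
```python
from h import *
o,Rm=st()
for n in('top','side','side'):
  p=cams.get_image(n)
  for t in('scanner','window','label'):
    for d in pinpoint(p,t)[:2]:
        a=w(p,d['at'])
        if d['conf']>.3 and a[1]<-.3: print(n,t,round(d['conf'],2),a.round(4))
W=o['position']-Rm[:,0]*.082; W[2]-=.1685
for y in (6,9.5):
  ps=np.radians(y); n=np.array([-.7071*np.cos(ps),-.7071*np.sin(ps),.7071]); V=W-np.array([.592,-.383,.05]); print('W',W,'dist',V@n,'lateral',V-(V@n)*n)
```

```text
t 40.55 pos [ 0.4418 -0.4077  0.2883] gap 0.0326 gf 60.8807373046875 F [-0.1  1.2 -2.5] q [ 0.15  0.49  0.66  1.84 -0.37  0.94  2.71]
tool x,y,z [[-0.986, -0.165, 0.0], [-0.165, 0.986, 0.0], [-0.0, 0.0, -1.0]]
top scanner 0.65 [ 0.4317 -0.4077  0.1089]
top window 0.91 [ 0.5219 -0.3963  0.116 ]
top label 0.96 [ 0.5913 -0.382   0.0496]
side window 0.73 [ 0.5202 -0.3917  0.1225]
side label 0.76 [ 0.5916 -0.3855  0.0494]
side label 0.43 [ 0.5194 -0.3914  0.1204]
side scanner 0.58 [ 0.437  -0.4104  0.1095]
side window 0.88 [ 0.5228 -0.3942  0.1215]
side label 0.71 [ 0.5922 -0.3858  0.0506]
W [ 0.5226528  -0.39412262  0.11974669] dist 0.09890676207855668 lateral [ 0.00020665 -0.00381222 -0.00019028]
W [ 0.5226528  -0.39412262  0.11974669] dist 0.09897886349066654 lateral [-0.00031909  0.00042872 -0.00024127]
```

Emit:
jog_arm(commands=[{"dp": [0,0,0],"twist": 0,"grip": 1},{"dp": [0,0,0],"twist": 0,"grip": 1},{"dp": [0,0,0],"twist": 0,"grip": 1},{"dp": [0,0,0],"twist": 0,"grip": 1},{"dp": [0,0,0],"twist": 0,"grip": 1},{"dp": [0,0,-0.4],"twist": 0,"grip": 1},{"dp": [0,0,-0.7],"twist": 0,"grip": 1},{"dp": [0,0,-0.7],"twist": 0,"grip": 1},{"dp": [0,0,-0.7],"twist": 0,"grip": 1},{"dp": [0,0,-0.5],"twist": 0,"grip": 1}])

```text
time_s: 42.15
position: [0.4418, -0.4082, 0.3808]
tool_rot: [-0.083, 0.997, -0.001, 0.001]
force: [0.3, 0.1, -2.2]
finger_gap: 0.033
gripper_force: 60.8
```

Emit:
jog_arm(commands=[{"dp": [-0.36,0.95,0],"twist": 0,"grip": 1},{"dp": [-0.36,0.95,0],"twist": 0,"grip": 1},{"dp": [-0.36,0.95,0],"twist": 0,"grip": 1},{"dp": [-0.36,0.95,0],"twist": 0,"grip": 1},{"dp": [-0.36,0.95,0],"twist": 0,"grip": 1},{"dp": [-0.36,0.95,0],"twist": 0,"grip": 1},{"dp": [-0.36,0.95,0],"twist": 0,"grip": 1},{"dp": [-0.36,0.95,0],"twist": 0,"grip": 1},{"dp": [-0.36,0.95,0],"twist": 0,"grip": 1},{"dp": [-0.36,0.95,0],"twist": 0,"grip": 1}])

```text
time_s: 43.15
position: [0.5012, -0.1079, 0.3789]
tool_rot: [-0.082, 0.997, 0.0, 0.0]
force: [1.0, -0.8, -1.5]
finger_gap: 0.0327
gripper_force: 60.8
```

Emit:
jog_arm(commands=[{"dp": [-0.36,0.95,0],"twist": 0,"grip": 1},{"dp": [-0.36,0.95,0],"twist": 0,"grip": 1},{"dp": [-0.36,0.95,0],"twist": 0,"grip": 1},{"dp": [-0.36,0.95,0],"twist": 0,"grip": 1},{"dp": [-0.36,0.95,0],"twist": 0,"grip": 1},{"dp": [-0.36,0.95,0],"twist": 0,"grip": 1},{"dp": [-0.36,0.95,0],"twist": 0,"grip": 1},{"dp": [-0.36,0.95,0],"twist": 0,"grip": 1},{"dp": [-0.36,0.95,0],"twist": 0,"grip": 1},{"dp": [-0.36,0.95,0],"twist": 0,"grip": 1}])

```text
time_s: 44.15
position: [0.5609, 0.1911, 0.3788]
tool_rot: [-0.082, 0.997, -0.0, 0.0]
force: [-0.0, -0.2, -1.5]
finger_gap: 0.0332
gripper_force: 60.8
```

Run:
```python
from h import *
go(.604,.373,.209,-3.6)
```

```text
t 44.15 pos [0.5609 0.1911 0.3788] gap 0.0332 gf 60.8241069316864 F [-0.  -0.2 -1.5] q [-0.75  0.31  0.42  1.78 -0.14  1.07  1.46]
tool x,y,z [[-0.986, -0.164, -0.0], [-0.164, 0.986, -0.0], [0.0, -0.0, -1.0]]
twist units 1.52 dp units [-1.052  6.143  5.658] joint7 1.4576469175446676
```

Emit:
jog_arm(commands=[{"dp": [0,0,0],"twist": 0.76,"grip": 1},{"dp": [0,0,0],"twist": 0.76,"grip": 1},{"dp": [-0.15,0.88,0],"twist": 0,"grip": 1},{"dp": [-0.15,0.88,0],"twist": 0,"grip": 1},{"dp": [-0.15,0.88,0],"twist": 0,"grip": 1},{"dp": [-0.15,0.88,0],"twist": 0,"grip": 1},{"dp": [-0.15,0.88,0],"twist": 0,"grip": 1},{"dp": [-0.15,0.88,0.5],"twist": 0,"grip": 1},{"dp": [-0.15,0.86,0.8],"twist": 0,"grip": 1},{"dp": [0,0,0.7],"twist": 0,"grip": 1}])

```text
time_s: 45.15
position: [0.6025, 0.3781, 0.3178]
tool_rot: [0.028, 1.0, 0.002, 0.0]
force: [-1.5, 0.5, -2.0]
finger_gap: 0.0326
gripper_force: 60.8
```

Run:
```python
from h import *
go(.604,.373,.209,-3.6)
for n in('top','side'):
  p=cams.get_image(n)
  for t in('scanner','window','dock'):
    for d in pinpoint(p,t)[:2]:
        a=w(p,d['at'])
        if d['conf']>.3 and a[1]>.3: print(n,t,round(d['conf'],2),a.round(4))
```

```text
t 45.15 pos [0.6025 0.3781 0.3178] gap 0.0326 gf 60.79630494117737 F [-1.5  0.5 -2. ] q [-0.88  0.6   0.37  1.52 -0.24  1.07  1.06]
tool x,y,z [[-0.998, 0.056, -0.0], [0.056, 0.998, 0.004], [0.0, 0.004, -1.0]]
twist units 0.048 dp units [-0.062 -0.167  3.625] joint7 1.0639872007837237
top scanner 0.67 [0.5922 0.3777 0.1382]
top window 0.83 [0.6852 0.3736 0.1465]
top dock 0.72 [ 0.5948  0.3811 -0.0016]
side scanner 0.94 [0.6005 0.3697 0.1399]
side window 0.63 [0.6844 0.3676 0.1522]
side dock 0.93 [0.5967 0.3776 0.0015]
```

Emit:
jog_arm(commands=[{"dp": [-0.03,-0.1,0.6],"twist": 0.03,"grip": 1},{"dp": [0,0,0.7],"twist": 0,"grip": 1},{"dp": [0,0,0.6],"twist": 0,"grip": 1},{"dp": [0,0,0.4],"twist": 0,"grip": 1},{"dp": [0,0,0],"twist": 0,"grip": 1},{"dp": [0,0,0],"twist": 0,"grip": 1},{"dp": [0,0,0],"twist": 0,"grip": 1},{"dp": [0,0,0],"twist": 0,"grip": 1},{"dp": [0,0,0],"twist": 0,"grip": 1},{"dp": [0,0,0],"twist": 0,"grip": 1}])

```text
time_s: 46.55
position: [0.6045, 0.3691, 0.2498]
tool_rot: [0.033, 0.999, 0.0, 0.0]
force: [-0.2, -0.4, -2.2]
finger_gap: 0.033
gripper_force: 60.9
```

Run:
```python
from h import *
go(.604,.373,.209,-3.6)
```

```text
t 46.55 pos [0.6045 0.3691 0.2498] gap 0.033 gf 60.88354825973511 F [-0.2 -0.4 -2.2] q [-0.86  0.67  0.36  1.56 -0.27  0.96  1.08]
tool x,y,z [[-0.998, 0.067, -0.001], [0.067, 0.998, 0.001], [0.001, 0.001, -1.0]]
twist units -0.026 dp units [0.025 0.128 1.361] joint7 1.0844383198491827
```

Emit:
jog_arm(commands=[{"dp": [0.02,0.11,0],"twist": 0,"grip": 1},{"dp": [0,0,0],"twist": 0,"grip": 1},{"dp": [0,0,0.3],"twist": 0,"grip": 1},{"dp": [0,0,0.3],"twist": 0,"grip": 1},{"dp": [0,0,0.3],"twist": 0,"grip": 1},{"dp": [0,0,0.2],"twist": 0,"grip": 1},{"dp": [0,0,0.2],"twist": 0,"grip": 1},{"dp": [0,0,0.06],"twist": 0,"grip": 1},{"dp": [0,0,0],"twist": 0,"grip": 1},{"dp": [0,0,0],"twist": 0,"grip": 1}])

```text
time_s: 47.55
position: [0.604, 0.3725, 0.2089]
tool_rot: [0.033, 0.999, 0.0, -0.0]
force: [-1.8, 0.1, 3.6]
finger_gap: 0.0328
gripper_force: 62.0
```

Run:
```python
from h import *
go(.604,.373,.209,-3.6)
for n in('top','side'):
  p=cams.get_image(n)
  for t in('scanner','window','dock'):
    for d in pinpoint(p,t)[:2]:
        a=w(p,d['at'])
        if d['conf']>.3 and a[1]>.3: print(n,t,round(d['conf'],2),a.round(4))
```

```text
t 47.55 pos [0.604  0.3725 0.2089] gap 0.0328 gf 61.9739556312561 F [-1.8  0.1  3.6] q [-0.85  0.72  0.34  1.57 -0.28  0.9   1.09]
tool x,y,z [[-0.998, 0.067, 0.0], [0.067, 0.998, 0.0], [-0.0, 0.0, -1.0]]
twist units -0.025 dp units [-0.     0.015 -0.003] joint7 1.091979592228537
top scanner 0.71 [0.5989 0.3747 0.0304]
top window 0.89 [0.6886 0.368  0.0384]
top dock 0.96 [ 0.5979  0.3818 -0.003 ]
side scanner 0.93 [0.5973 0.3725 0.0304]
side window 0.67 [0.6823 0.3724 0.0448]
side dock 0.86 [0.5995 0.3756 0.0016]
```

Seated at the same pose with light upward force. Release and retreat.

Emit:
jog_arm(commands=[{"dp": [0,0,0],"twist": 0,"grip": -0.5},{"dp": [0,0,0],"twist": 0,"grip": -0.8},{"dp": [0,0,0],"twist": 0,"grip": -0.8},{"dp": [0,0,0],"twist": 0,"grip": -0.8},{"dp": [0,0,-0.4],"twist": 0,"grip": -0.8},{"dp": [0,0,-0.7],"twist": 0,"grip": -0.8},{"dp": [0,0,-0.8],"twist": 0,"grip": -0.8},{"dp": [0,0,-0.9],"twist": 0,"grip": -0.8},{"dp": [0,0,-0.9],"twist": 0,"grip": -0.8},{"dp": [0,0,-0.9],"twist": 0,"grip": -0.8}])

```text
time_s: 48.95
position: [0.6041, 0.3722, 0.3487]
tool_rot: [0.033, 0.999, 0.0, 0.001]
force: [0.2, 0.4, -0.0]
finger_gap: 0.0767
gripper_force: 0.0
```

Emit:
jog_arm(commands=[{"dp": [0.9,0.2,0],"twist": 0,"grip": -0.8},{"dp": [0.9,0.2,0],"twist": 0,"grip": -0.8},{"dp": [0.9,0.2,0],"twist": 0,"grip": -0.8},{"dp": [0.9,0.2,0],"twist": 0,"grip": -0.8},{"dp": [0.9,0.2,0],"twist": 0,"grip": -0.8},{"dp": [0.9,0.2,0],"twist": 0,"grip": -0.8},{"dp": [0,0,0],"twist": 0,"grip": -0.8},{"dp": [0,0,0],"twist": 0,"grip": -0.8},{"dp": [0,0,0],"twist": 0,"grip": -0.8},{"dp": [0,0,0],"twist": 0,"grip": -0.8}])

```text
time_s: 49.95
position: [0.4463, 0.418, 0.3469]
tool_rot: [0.035, 0.999, -0.0, 0.001]
force: [-0.2, 1.1, -0.7]
finger_gap: 0.0768
gripper_force: 0.0
```

Run:
```python
from h import *
st()
for n in('top','side'):
  p=cams.get_image(n)
  for t in('clip1','scanner','window','dock','bell','pot','tape'):
    for d in pinpoint(p,t)[:3]:
        a=w(p,d['at'])
        if d['conf']>.5: print(n,t,round(d['conf'],2),a.round(4))
  if n=='top': save(p,'f11.png',(100,120,420,300),2.4)
```

```text
t 49.95 pos [0.4463 0.418  0.3469] gap 0.0768 gf 0.0 F [-0.2  1.1 -0.7] q [-1.12  0.38  0.37  1.76 -0.16  1.03  0.81]
tool x,y,z [[-0.998, 0.069, -0.001], [0.069, 0.998, -0.0], [0.001, -0.0, -1.0]]
top clip1 0.94 [ 0.6271 -0.1054  0.082 ]
top clip1 0.84 [0.6265 0.1462 0.0793]
top clip1 0.82 [ 0.6271 -0.023   0.0801]
top scanner 0.63 [0.5939 0.3752 0.0284]
top window 0.97 [0.6881 0.3659 0.0398]
top dock 0.76 [0.5998 0.378  0.0007]
top dock 0.62 [0.7122 0.2738 0.0013]
top bell 0.74 [ 0.7097 -0.266   0.0023]
top pot 0.74 [ 0.8008  0.0197 -0.0032]
top tape 0.96 [ 0.7117  0.2752 -0.0022]
side clip1 0.97 [ 0.6285 -0.1054  0.0898]
side clip1 0.97 [0.6311 0.1447 0.0796]
side clip1 0.93 [ 0.6319 -0.0256  0.0794]
side scanner 0.9 [0.6009 0.3717 0.0296]
side window 0.89 [0.6823 0.3686 0.0419]
side dock 0.6 [0.5984 0.3777 0.0016]
side bell 0.82 [ 7.063e-01 -2.621e-01  1.000e-04]
side bell 0.66 [0.6287 0.1482 0.0818]
side bell 0.58 [ 0.6263 -0.0226  0.085 ]
side pot 0.88 [0.8004 0.0196 0.0033]
side pot 0.56 [0.599  0.3735 0.0289]
```

View pics/f11.png

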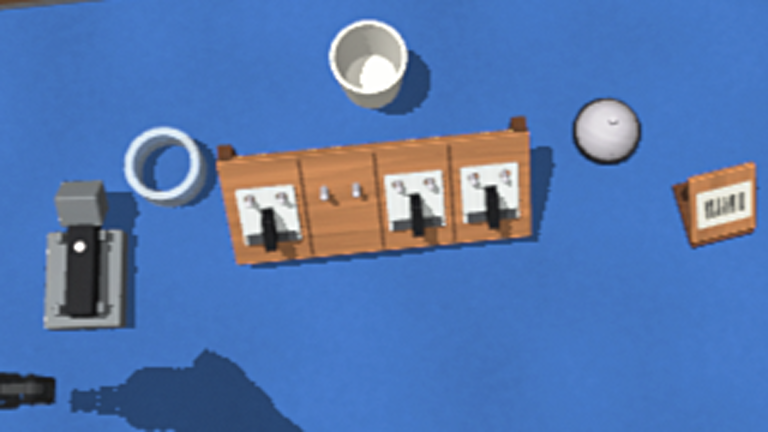

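The final view shows three clips on the pins near (268,215), (415,205) and (490,195). The scanner is back in its dock near (80,260), and the bell, pot and tape are where they were.

```bash
python3 -c "
from h import *
print(arm.finish_job())"
```

```text
the job is handed in; nothing more can be done
None
```

I handed the job in at about 50 s on the robot clock: the three clips are hung on the board, the barcode was scanned from about 10 cm, the scanner is back in its dock, and the bell, pot and tape are undisturbed, though the hand-in call gave no verdict.

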